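Lock the cheese press with its T-headed spindle

ROBOT

A 6-joint arm with a two-finger parallel gripper is mounted at the origin on the work surface. World frame = base frame: x ahead of the robot, y to its left, z up, the work surface at z = 0. Lengths are in m, angles in rad, forces in N, time in s.
With the tool pointing down it reaches from about 0.375 to 0.825 m from the base axis. Payload 5.5 kg.
Tool frame: the origin (TCP) lies on the centre line of the jaws, within the pads' length; the fingertips stand 14 mm ahead of it and the grasp point (between the pads) lies 5 mm behind it (bot.tip_reach is the distance from the TCP to the fingertips, in m); x points along the fingers, y is the direction in which the jaws open and shut, and the axes are right-handed (so a half turn about x gives the same grasp; the last joint's range is limited). The gripper opens to 85 mm and grips with 20 to 120 N. Pads are 22 mm wide; open, the fingers measure 114 mm over their backs; the gripper's body (76 mm by 85 mm) begins 54 mm behind the grasp point. The pads swing forward as they close: fully open they stand 13 mm farther back than shut.
Start: joints at [-1.226, 0.314, -0.047, 1.21, 0, 1.571], TCP at [0.203, -0.565, 0.245] pointing down, gripper open.
Joint ranges: [-2.67, 2.67], [-0.69, 1.73], [-1.03, 1.25], [-2.08, 2.16], [-1.42, 1.45], [-3.14, 3.14]. Speed limits (rad/s): [2.39, 2.39, 3.01, 3.14, 3.14, 3.14].

INTERFACE

Orientations are given as a rotation vector (axis times angle).
In Python, from bench import bot gives the robot as it stands.
- The arm moves only by the tool arm_command, never from a script. Its argument "moves" is a list of rows, each an object of numbers: "rx", "ry", "rz": the turn, a rotation vector about the tool's x, y, z in rad; "dx", "dy", "dz": the shift along the tool's x, y, z in mm; "grip": the closure in counts, from 0 (fully open) to 255 (shut). In form: [{"rx": .., "ry": .., "rz": .., "dx": .., "dy": .., "dz": .., "grip": ..}, ...]. A call has 1 to 5 rows; each row shifts and turns the commanded pose from where the row before left it, along the tool's axes as they then stand; what a row does not reach is not made up. A row lasts 1/10 s, in which the tool goes at most 50 mm and 8.59 degrees, less where a joint would pass 70% of its speed; a pose out of reach is approached as far as the arm can. A call is refused whole if a number of a shift passes 50 or a number of a turn 0.15, either way. A call with a gripper value outside its range is refused whole. The fingers move at their own pace and stop on an object; "squeeze" is the grip in N (left out, the last holds). Time passes only in rows, so rows that do not move let the fingers close. It gives the time, the measured TCP pose, the force and the opening at its end, in the units of the state.
- bot.sense(): the state, without advancing time (a new reading comes with each control period).
- bot.get_image(name): name is "side" or "top"; returns a dict with "pixels" (400x640x3 uint8, red, green, blue), "camera_matrix" (3x3 intrinsics, pixels), "eye" and "orientation" of the camera in the world. Camera axes: x right, y up, looking along -z (the intrinsics and any distortion apply to the point x, -y, -z); pixel columns grow to the right and rows downward; lengths in m; the calibration is good to about 2 mm. A picture is of the moment at which its call begins. There is no depth.
- bot.job_done(): hands the job in, once; it reports no verdict.
The state is a dict: "time": time; "joint_pos": joint angles; "qvel": joint speeds; "tau": joint torques, N m; "ee_pos": TCP position; "orientation": TCP orientation; "force": force on the tool from outside, world axes, zero at the start; "wrist_torque": the same for the moment, N m; "gripper_width": opening from 0.0 (shut) to 1.0 (fully open).
Only numpy, scipy, OpenCV 4.12 (cv2) and the standard library are available. Lean on these libraries where they do the work, as an engineer would, in place of code of your own. Each camera call takes 0.05 s, during which the arm holds its last target.

TASK

Lock the cheese press: take the red-handled T-spindle out of its wooden rest, pass its T-head lengthwise down through the slot in the steel bridge and push the spring cap down until the collar is at or almost at the bridge, then turn it a quarter turn, either way. Let go and leave it standing upright, with the T-head crosswise to the slot and held up against the underside of the bridge by the spring. Do not shift the cheese wheel, the jar or the tin.

Things in the scene. Friction and masses are not known exactly. Their poses are not given: they have to be found in the camera images.
- press: Cheese press fixed to the table: wooden base 170 x 210 x 20 mm, white mould, two steel uprights (24 x 14 mm, at y = +-85 mm) carrying a flat steel bridge 60 (x) x 190 (y) x 10 mm thick, its top 160 mm above the table; a nut on each end stands 7 mm higher. Origin: centre of the base's underside. z up, y along the bridge and its slot.
- slot (a point): Centre of the slot through the middle of the bridge, at the level of the bridge's UNDERSIDE (150 mm above the table, straight above the press origin; same axes as the press). The slot is 44 mm long (along y) and 15 mm wide (along x), with a 3 mm lead-in chamfer at the top.
- cap (a joint): How far the brass spring cap of the press is pushed down, in m: 0 = up, 0.025 = its limit. The spring pushes it up again with 3 N at the top plus 0.3 N per mm. The locked spindle holds it about 0.010 down; with the spindle's collar on the bridge it is about 0.018 down.
- cap_top (a point): Centre of the top face of the brass spring cap (round, 38 mm across), under the slot on the same vertical axis. With the cap up it lies 140 mm above the table, 10 mm below the underside of the bridge.
- rest: Dark wooden block 75 (x) x 95 (y) x 50 mm high, fixed to the table, in which the spindle hangs, its collar lying on the block's top. Origin: centre of its underside; z up. In its top is a pocket 18 mm wide (x), 46 mm long (y), 44 mm deep.
- spindle: Loose spindle, 100 mm long, 0.18 kg, upright. Origin: lowest point of its nose, on its axis (starts 12 mm above the table); z up the axis. Heights above origin: T-head 8-20 mm, 38 (y) x 10 mm (x); shaft 10 mm across to 38; round collar 28 mm across 38-44, too wide for the slot; neck 12 mm across to 68; red flat handle 68-100, 50 (y, parallel to the head) x 14 mm (x). Same either way round.
- head (a point): Centre of the top face of the spindle's T-head, on the axis, 20 mm above the spindle's origin; same axes. Locked, this face bears on the bridge's underside and the collar stands 8 mm above the bridge; with the collar down on the bridge it is 8 mm below the underside and free to turn.
- wheel: Bystander: small cheese wheel, 96 mm across, 44 mm high. Origin: centre of its underside.
- jar: Bystander: amber jar, 64 mm across, 95 mm high. Origin: centre of its underside.
- tin: Bystander: blue tin, 72 mm across, 75 mm high. Origin: centre of its underside.
Not all that is in view belongs to the job. What is shaped like the spindle but blue, green or turquoise is not meant.

How it is judged:
By the outcome, as a careful person would: the job done as asked, in the order asked, and still so for the second after the job is handed in, with the robot touching nothing.
It also fails if it takes over 48 s, if anything falls off the work surface, if the arm or the gripper's body presses on something with over 40 N, if the wrist force passes 120 N, or if a joint passes its speed limit or range.

## Working session

There is one attempt and no reset: what is moved stays moved. The work goes in short steps, Python scripts to look and compute and a tool call to move; the robot and the scene stay as the last step left them, time stands still between calls to the robot, and variables do not carry over. Pictures are saved under pics/ and viewed, and the job is handed in when it is done.

Besides the shell and the picture viewer there is one more tool, called after ">>>" in YAML: its name, and indented under it one key for each argument. arm_command: Moves the arm, as the interface text tells. Its arguments: {"type":"object","properties":{"moves":{"type":"array","items":{"type":"object","properties":{"rx":{"type":"number"},"ry":{"type":"number"},"rz":{"type":"number"},"dx":{"type":"number"},"dy":{"type":"number"},"dz":{"type":"number"},"grip":{"type":"number"}}}},"squeeze":{"type":"number"}},"required":["moves"]}

```bash
ls; mkdir -p pics
cat > h.py <<'E'
import numpy as np, cv2
from scipy.spatial.transform import Rotation as R
from bench import bot
np.set_printoptions(precision=4,suppress=True)
def snap(name,fn=None):
    im=bot.get_image(name)
    if fn: cv2.imwrite('pics/'+fn,cv2.cvtColor(im['pixels'],cv2.COLOR_RGB2BGR))
    np.savez('/tmp/%s.npz'%name,**{k:np.array(v) for k,v in im.items()})
    return im
def load(name): return dict(np.load('/tmp/%s.npz'%name))
E
python3 - <<'E'
from h import *
for n in('top','side'):
    im=snap(n,n+'0.png')
    print({k:(v if k!='pixels' else v.shape) for k,v in im.items()})
print(bot.sense(),bot.tip_reach)
E
```

```text
pics
{'pixels': (400, 640, 3), 'camera_matrix': array([[367.8379,   0.    , 320.9435],
       [  0.    , 367.8379, 199.2264],
       [  0.    ,   0.    ,   1.    ]]), 'eye': array([0.4799, 0.0122, 1.2992]), 'orientation': array([ 0.0755, -0.1106, -1.5425])}
{'pixels': (400, 640, 3), 'camera_matrix': array([[410.5297,   0.    , 313.0275],
       [  0.    , 410.5297, 199.5568],
       [  0.    ,   0.    ,   1.    ]]), 'eye': array([0.4456, 0.8411, 0.8025]), 'orientation': array([ 0.1294, -1.2946, -2.6587])}
{'time': 0.1, 'joint_pos': array([-1.226 ,  0.3142, -0.048 ,  1.2102, -0.    ,  1.5708]), 'qvel': array([ 0.0007, -0.0034,  0.0018,  0.0009, -0.0002, -0.0009]), 'tau': array([ -0.0003, -54.0768,  34.054 ,   0.0112,  -0.0001,   0.    ]), 'ee_pos': array([ 0.2026, -0.5642,  0.2445]), 'orientation': array([ 2.0345,  0.3559, -2.0351]), 'force': array([ 0.0178, -0.1255, -0.3742]), 'wrist_torque': array([-0.0648, -0.0231, -0.0151]), 'gripper_width': 1.0008109144280584} 0.014
```

View pics/top0.png

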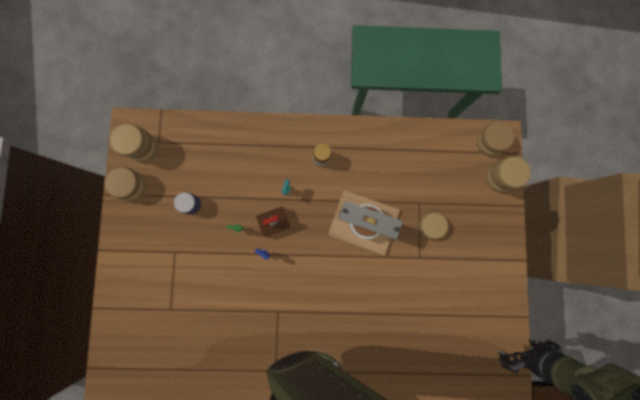

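View pics/side0.png

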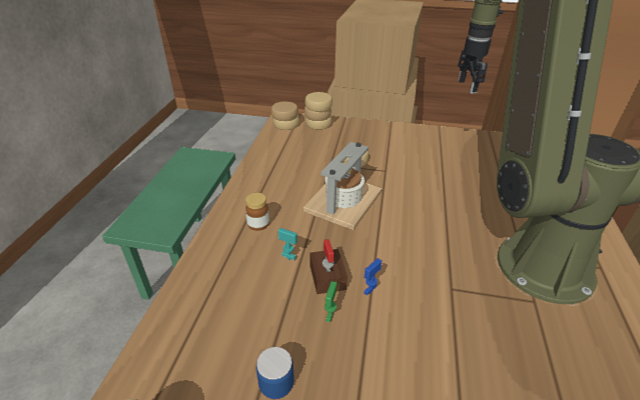

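Candidates: red handle in the dark rest, top (271,221) / side (328,252). Lookalikes: green (236,228), blue (263,253) and turquoise (287,187). I'm choosing the red one and checking it in a crop.

Run:
```python
from h import *
t=load('top')['pixels'];s=load('side')['pixels']
a=cv2.resize(t[170:270,215:415],None,fx=4,fy=4,interpolation=cv2.INTER_CUBIC)
cv2.imwrite('pics/tc.png',a[...,::-1])
b=cv2.resize(s[130:325,270:400],None,fx=3,fy=3,interpolation=cv2.INTER_CUBIC)
cv2.imwrite('pics/sc.png',b[...,::-1])
```

```text
(no output)
```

View pics/tc.png

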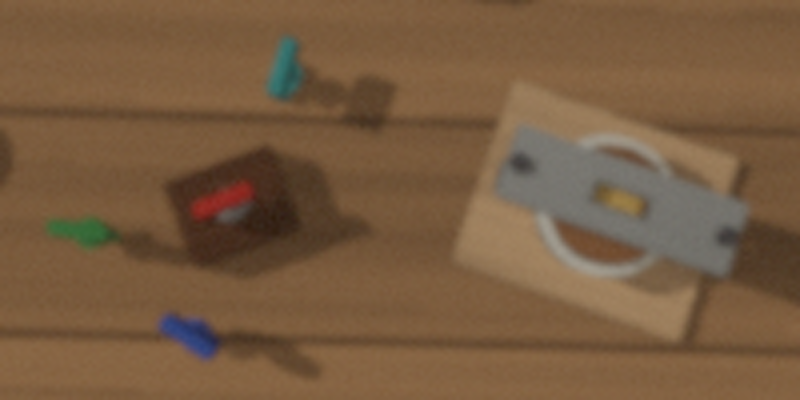

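View pics/sc.png

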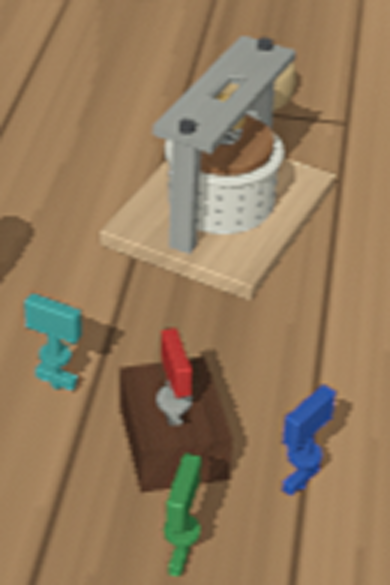

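```bash
cat >> h.py <<'E'
def ray(im,uv):
    K=im['camera_matrix']; Rm=R.from_rotvec(im['orientation']).as_matrix()
    u,v=uv; d=np.array([(u-K[0,2])/K[0,0],-(v-K[1,2])/K[1,1],-1.])
    return im['eye'],Rm@d
def plane(im,uv,z):
    e,d=ray(im,uv); return e+d*(z-e[2])/d[2]
def proj(im,p):
    Rm=R.from_rotvec(im['orientation']).as_matrix(); c=Rm.T@(np.asarray(p)-im['eye'])
    K=im['camera_matrix']; return np.array([K[0,0]*c[0]/-c[2]+K[0,2],K[1,1]*-c[1]/-c[2]+K[1,2]])
def tri(ims,uvs):
    A=np.zeros((3,3));b=np.zeros(3);L=[]
    for im,uv in zip(ims,uvs):
        e,d=ray(im,uv);d=d/np.linalg.norm(d);P=np.eye(3)-np.outer(d,d);A+=P;b+=P@e;L.append((e,P))
    x=np.linalg.solve(A,b); return x,[np.linalg.norm(P@(x-e))*1e3 for e,P in L]
def biggest(m,roi=None):
    m=m.astype(np.uint8)
    if roi: 
        k=np.zeros_like(m);x0,y0,x1,y1=roi;k[y0:y1,x0:x1]=1;m=m*k
    n,l,st,c=cv2.connectedComponentsWithStats(m)
    i=1+np.argmax(st[1:,4]);return l==i,c[i],st[i]
def axis(m):
    M=cv2.moments(m.astype(np.uint8),True);return M['m10']/M['m00'],M['m01']/M['m00'],.5*np.arctan2(2*M['mu11'],M['mu20']-M['mu02'])
E
python3 - <<'E'
from h import *
t=load('top');s=load('side')
hs={n:cv2.cvtColor(i['pixels'],cv2.COLOR_RGB2HSV).astype(int) for n,i in(('t',t),('s',s))}
for n in hs: print(n)
def red(h): return ((h[...,0]<6)|(h[...,0]>172))&(h[...,1]>170)&(h[...,2]>110)
mt,ct,st=biggest(red(hs['t']),(250,200,295,240)); ms,cs,ss=biggest(red(hs['s']),(305,230,350,290))
print('red',ct,st,cs,ss); x,e=tri([t,s],[ct,cs]); print('handle',x,e)
cx,cy,a=axis(mt); 
p0=plane(t,(cx-5*np.cos(a),cy-5*np.sin(a)),.112);p1=plane(t,(cx+5*np.cos(a),cy+5*np.sin(a)),.112);d=p1-p0
print('handle plane .112',(p0+p1)/2,'ang from y axis',np.degrees(np.arctan2(-d[0],d[1])))
# colored others and bridge
g=(hs['t'][...,1]<60)&(hs['t'][...,2]>85)
mb,cb,sb=biggest(g,(330,195,408,243)); print('bridge',cb,sb)
cnt,_=cv2.findContours(mb.astype(np.uint8),cv2.RETR_EXTERNAL,cv2.CHAIN_APPROX_NONE)
r=cv2.minAreaRect(max(cnt,key=cv2.contourArea));print(r)
bx=cv2.boxPoints(r);P=np.array([plane(t,q,.16) for q in bx]);print(P, [np.linalg.norm(P[i]-P[i-1]) for i in range(4)],P.mean(0))
br=(hs['t'][...,1]>90)&(hs['t'][...,0]>12)
mm,cm,sm=biggest(br,(358,210,382,230));print('slot',cm,sm)
v=cv2.resize(np.hstack([mt[190:250,240:300],mb[190:250,325:410],mm[190:250,325:410]]).astype(np.uint8)*255,None,fx=3,fy=3,interpolation=0)
cv2.imwrite('pics/m.png',v)
E
```

```text
t
s
red [269.8333 219.6167] [263 216  15   8  60] [328.3154 250.7248] [324 240  10  22 149]
handle [0.5502 0.1513 0.1015] [np.float64(1.788460358869284), np.float64(1.78846035886913)]
handle plane .112 [0.5514 0.1502 0.112 ] ang from y axis -156.97913358729556
bridge [369.3989 220.3578] [ 339  202   63   37 1266]
((369.8442687988281, 221.29083251953125), (62.54657745361328, 34.6518440246582), 4.969740867614746)
[[ 0.5039 -0.0646  0.16  ]
 [ 0.6114 -0.0719  0.16  ]
 [ 0.5997 -0.2674  0.16  ]
 [ 0.4921 -0.2579  0.16  ]] [np.float64(0.1936472109098562), np.float64(0.10771599411987068), np.float64(0.19585871591728268), np.float64(0.10800493264701067)] [ 0.5518 -0.1655  0.16  ]
slot [369.6923 219.6538] [364 217  12   7  52]
```

View pics/m.png

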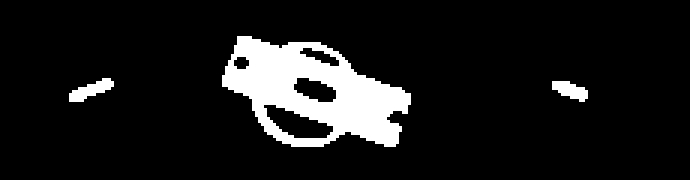

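Left to right the masks are the red handle, the bridge merged with the mould ring, and the slot. The bridge needs separating from the ring, so I'll use the nuts and the slot in both views.

Run:
```python
from h import *
t=load('top');s=load('side')
ht=cv2.cvtColor(t['pixels'],cv2.COLOR_RGB2HSV).astype(int);hs=cv2.cvtColor(s['pixels'],cv2.COLOR_RGB2HSV).astype(int)
def wc(im,x0,y0,x1,y1,bg):  # darkness-weighted centroid
    g=cv2.cvtColor(im['pixels'],cv2.COLOR_RGB2GRAY).astype(float)[y0:y1,x0:x1]
    w=np.clip(bg-g,0,None);yy,xx=np.mgrid[y0:y1,x0:x1];return np.array([(w*xx).sum()/w.sum(),(w*yy).sum()/w.sum()])
gt=cv2.cvtColor(t['pixels'],cv2.COLOR_RGB2GRAY);gs=cv2.cvtColor(s['pixels'],cv2.COLOR_RGB2GRAY)
print(gt[204:218,338:354]);print(gt[222:236,388:406]);print(gs[164:182,322:344]);print(gs[136:154,348:368])
print(gt[212:228,358:382]);print(ht[212:228,358:382,1])
```

```text
[[106 118 121 120 120 120 118 120 119 119 119 119 119 120 119 120]
 [111 119 120 121 119 116 117 120 119 120 118 119 118 121 118 118]
 [116 120 122 119 118 116 115 119 116 118 118 119 118 120 120 119]
 [119 122 121 119 116 111 109 109 114 117 117 117 120 118 119 117]
 [120 122 119 116 108  97  93  90 101 111 116 118 117 118 120 121]
 [121 118 116 108  97  85  72  76  83  96 109 113 117 119 120 119]
 [118 116 109 103  89  72  67  66  71  82  99 107 115 119 117 120]
 [116 114 107 103  96  78  67  63  69  77  92 107 115 119 118 119]
 [118 109 106 108 105  92  82  76  79  84  92 106 117 118 120 119]
 [118 109 107 111 114 104  97  94  94  98 104 110 115 117 119 119]
 [117 109 112 115 118 114 112 110 109 112 111 114 116 118 118 119]
 [115 111 111 117 117 117 116 117 115 116 118 119 117 116 119 119]
 [112 110 111 116 119 118 117 116 118 118 117 116 116 116 117 117]
 [116 114 117 117 118 118 120 117 117 118 118 118 117 116 117 118]]
[[116 112 113 115 115 114 116 117 114 114 115 115 109 108 100  96  95  94]
 [115 115 115 114 113 116 116 113 115 113 114 113 110 103  97  90  90  92]
 [115 113 1
[... 6629 characters left out ...]
15  17  20  26  25  34  50  74  94 111 121 131 133 135 137 143 130
   89  37  23  18  20  13]
 [ 15  15  15  17  17  17  20  27  37  48  66  85  99 106 118 125 132 112
   68  34  20  22  20  15]
 [ 21  19  13  17  17  17  17  17  18  20  29  41  51  68  80  94 102  79
   54  26  22  20  18  13]
 [ 22  20  16  22  17  17  19  17  17  17  17  19  26  28  37  50  50  50
   32  19  17  17  13  17]
 [ 37  31  25  24  20  17  17  19  15  15  20  17  17  17  24  24  23  21
   21  20  18  15  18  20]
 [ 78  64  47  37  27  24  24  17  15  17  17  17  19  17  17  19  15  22
   18  18  16  18  18  16]
 [124 107  92  74  64  51  39  32  24  24  19  15  17  17  15  16  13  13
   22  20  15  20  16  16]]
```

Run:
```python
from h import *
t=load('top');s=load('side')
def wc(im,x0,y0,x1,y1,bg):
    g=cv2.cvtColor(im['pixels'],cv2.COLOR_RGB2GRAY).astype(float)[y0:y1,x0:x1]
    w=np.clip(bg-g,0,None);yy,xx=np.mgrid[y0:y1,x0:x1];return np.array([(w*xx).sum()/w.sum(),(w*yy).sum()/w.sum()])
n1t=wc(t,341,207,350,215,105);n2t=wc(t,393,226,400,232,100)
n1s=wc(s,328,168,337,175,140);n2s=wc(s,354,141,363,148,115)
print(n1t,n2t,n1s,n2s)
a,ea=tri([t,s],[n1t,n1s]);b,eb=tri([t,s],[n2t,n2s]);print(a,ea,b,eb,np.linalg.norm(a-b),(a+b)/2, 'yaw',np.degrees(np.arctan2(-(a-b)[0],(a-b)[1])))
for im,p,q in((t,n1t,n2t),(s,n1s,n2s)):
    A=plane(im,p,.165);B=plane(im,q,.165);d=A-B;print('z165',(A+B)/2,np.linalg.norm(d),np.degrees(np.arctan2(-d[0],d[1])))
# bridge sides from top: threshold gray/sat, keep only |along|>0.05 from centre
ht=cv2.cvtColor(t['pixels'],cv2.COLOR_RGB2HSV).astype(int)
# slot by saturation weight
yy,xx=np.mgrid[213:226,361:379];w=np.clip(ht[213:226,361:379,1]-25,0,80);
c=np.array([(w*xx).sum(),(w*yy).sum()])/w.sum();print('slot px',c,plane(t,c,.16),plane(t,c,.15))
hs=cv2.cvtColor(s['pixels'],cv2.COLOR_RGB2HSV).astype(int)
print(hs[150:170,338:356,1])
print(cv2.cvtColor(s['pixels'],cv2.COLOR_RGB2GRAY)[150:170,338:356])
```

```text
[344.9113 210.5113] [396.8815 228.9601] [332.0793 171.799 ] [358.1128 144.2714]
[ 0.5817 -0.0867  0.1661] [np.float64(0.7689130830017613), np.float64(0.7689130830016321)] [ 0.5287 -0.2483  0.1665] [np.float64(0.8922159320440339), np.float64(0.8922159320439871)] 0.17009413987425567 [ 0.5552 -0.1675  0.1663] yaw -18.14590772464043
z165 [ 0.5561 -0.1677  0.165 ] 0.17031399319235033 -18.09002926056447
z165 [ 0.5546 -0.1696  0.165 ] 0.1710645028902846 -18.094614211005638
slot px [369.7153 219.6388] [ 0.5566 -0.1649  0.16  ] [ 0.5573 -0.1664  0.15  ]
[[111 115 115  78  26  12  12  13  14  12  12  12  12  12  12  12  12  12]
 [116 115  80  27  12  12  12  14  12  12  12  12  12  12  14  12  12  12]
 [114  82  27  12  12  12  14  12  13  12  14  14  12  14  12  12  14  14]
 [ 94  38  12  12  12  13  13  12  12  13  14  12  12  14  10  12  14  10]
 [ 39  10  12  10  12  12  10  12  12  12  14  14  12  14  15  14  14  12]
 [ 10  11  12  12  13  12  12  12  13  11  13  13  11  12  12  14  14  12]
 [ 11  13  12  13  13  12  12  11  12  14  11  12  13  13  13  12  12  14]
 [ 12  12  13  13  12  1
[... 1752 characters left out ...]
150 150 149 150 151 144]
 [149 141 130 111  97 106 126 144 144 140 150 151 150 150 149 149 144 122]
 [154 150 134 109 106 113 138 152 146 145 150 149 150 150 151 149 134 108]
 [153 152 149 149 146 150 153 148 148 150 150 149 150 150 149 135 107  97]
 [151 150 151 152 151 150 151 148 150 151 149 150 151 149 136 106  95 103]
 [151 151 151 150 150 149 149 150 150 150 150 150 149 139 115  97  98 107]
 [151 151 150 151 149 149 150 151 150 151 150 149 139 116 106 109 109 109]
 [151 152 151 149 150 149 151 150 150 150 150 140 115 105 131 149 151 134]
 [151 150 149 149 150 151 151 150 151 149 140 117  97  90  95 121 143 136]
 [150 150 150 150 150 151 151 150 150 145 123  97  99  92  77  79  98 120]]
```

Run:
```python
from h import *
t=load('top');s=load('side')
ht=cv2.cvtColor(t['pixels'],cv2.COLOR_RGB2HSV).astype(int);hs=cv2.cvtColor(s['pixels'],cv2.COLOR_RGB2HSV).astype(int)
for nm,lo,hi in(('green',50,75),('turq',80,98),('blue',105,130)):
    f=lambda h:(h[...,0]>=lo)&(h[...,0]<=hi)&(h[...,1]>120)&(h[...,2]>60)
    mt,ct,st=biggest(f(ht),(225,175,300,265));ms,cs,ss=biggest(f(hs),(270,220,390,325))
    print(nm,ct,st[:4],cs,ss[:4],*tri([t,s],[ct,cs]))
# rest top outline in top view
g=cv2.cvtColor(t['pixels'],cv2.COLOR_RGB2HSV).astype(int)
print(plane(t,ct,.05))
m=(g[...,2]<75)
mr,cr,sr=biggest(m,(250,200,300,240));
cnt,_=cv2.findContours(mr.astype(np.uint8),cv2.RETR_EXTERNAL,cv2.CHAIN_APPROX_NONE);r=cv2.minAreaRect(max(cnt,key=cv2.contourArea));P=np.array([plane(t,q,.05) for q in cv2.boxPoints(r)]);print(r,P,P.mean(0))
o=bot.sense();M=R.from_rotvec(o['orientation']).as_matrix();print(M,o['ee_pos'])
```

```text
green [237.125 227.625] [235 226   5   4] [330.4047 300.1362] [325 282  12  40] [0.524  0.2636 0.0625] [np.float64(0.7757401153998535), np.float64(0.7757401153996815)]
turq [285.6061 187.4242] [283 181   5  12] [287.5987 242.0313] [279 228  18  32] [0.6629 0.1066 0.0661] [np.float64(1.458939084037985), np.float64(1.4589390840380543)]
blue [262.1837 253.2653] [256 250  12   8] [371.7103 275.0218] [365 259  16  36] [0.441  0.1759 0.0674] [np.float64(1.2740080524504567), np.float64(1.2740080524504858)]
[0.4418 0.1783 0.05  ]
((273.70001220703125, 221.59999084472656), (22.45216941833496, 28.776723861694336), 71.56504821777344) [[0.5679 0.203  0.05  ]
 [0.6014 0.1119 0.05  ]
 [0.5297 0.0852 0.05  ]
 [0.4967 0.1759 0.05  ]] [0.5489 0.144  0.05  ]
[[-0.0006  0.338  -0.9411]
 [ 0.0015 -0.9411 -0.338 ]
 [-1.     -0.0016  0.    ]] [ 0.2026 -0.5642  0.2445]
```

>>> arm_command:
  moves:
    - {"dy": -20,"dz": -20,"grip": 100}
    - {"dy": -35,"dz": -35}
    - {"dy": -35,"dz": -35}
    - {"dy": -35,"dz": -35}
    - {"dy": -35,"dz": -35}

```text
$.moves[0]: bad value
```

>>> arm_command:
  moves:
    - {"dy": -35,"dz": -36}
    - {"dy": -35,"dz": -36}
    - {"dy": -35,"dz": -36}
    - {"dy": -35,"dz": -36}
    - {"dy": -35,"dz": -36}

```text
$.moves[0]: bad value
```

>>> arm_command:
  moves:
    - {"dy": -35,"dz": -36}
    - {"dy": -35,"dz": -36}
    - {"dy": -35,"dz": -36}
    - {"dy": -35,"dz": -36}
    - {"dy": -35,"dz": -36}

```text
$.moves[0]: bad value
```

>>> arm_command:
  moves:
    - {"rx": -0.14}
    - {"rx": -0.14}
    - {"rx": -0.14}
    - {"rx": -0.14}
    - {"rx": -0.14}

```text
$.moves[0]: bad value
```

>>> arm_command:
  moves:
    - {"rx": -0.14}
    - {"rx": -0.14}
    - {"rx": -0.14}
    - {"rx": -0.14}
    - {"rx": -0.14}

```text
$.moves[0]: bad value
```

>>> arm_command:
  moves:
    - {"rx": 0,"ry": 0,"rz": 0,"dx": 0,"dy": -20,"dz": -20,"grip": 100}
    - {"rx": 0,"ry": 0,"rz": 0,"dx": 0,"dy": -35,"dz": -35,"grip": 100}
    - {"rx": 0,"ry": 0,"rz": 0,"dx": 0,"dy": -35,"dz": -35,"grip": 100}
    - {"rx": 0,"ry": 0,"rz": 0,"dx": 0,"dy": -35,"dz": -35,"grip": 100}
    - {"rx": 0,"ry": 0,"rz": 0,"dx": 0,"dy": -35,"dz": -35,"grip": 100}
  squeeze: 30

```text
time: 0.6
ee_pos: [0.2995, -0.3581, 0.2449]
orientation: [2.035, 0.354, -2.035]
force: [1.2, -0.4, 0.3]
gripper_width: 0.61
```

>>> arm_command:
  moves:
    - {"rx": 0,"ry": 0,"rz": 0,"dx": 0,"dy": -35,"dz": -35,"grip": 100}
    - {"rx": 0,"ry": 0,"rz": 0,"dx": 0,"dy": -35,"dz": -35,"grip": 100}
    - {"rx": 0,"ry": 0,"rz": 0,"dx": 0,"dy": -35,"dz": -35,"grip": 100}
    - {"rx": 0,"ry": 0,"rz": 0,"dx": 0,"dy": -35,"dz": -35,"grip": 100}
    - {"rx": 0,"ry": 0,"rz": 0,"dx": 0,"dy": -35,"dz": -35,"grip": 100}

```text
time: 1.1
ee_pos: [0.4051, -0.1342, 0.2453]
orientation: [2.034, 0.354, -2.034]
force: [1.8, -0.6, -0.8]
gripper_width: 0.603
```

>>> arm_command:
  moves:
    - {"rx": 0,"ry": 0,"rz": 0,"dx": 0,"dy": -35,"dz": -35,"grip": 100}
    - {"rx": 0,"ry": 0,"rz": 0,"dx": 0,"dy": -35,"dz": -35,"grip": 100}
    - {"rx": 0,"ry": 0,"rz": 0,"dx": 0,"dy": -35,"dz": -35,"grip": 100}
    - {"rx": 0,"ry": 0,"rz": 0,"dx": 0,"dy": -35,"dz": -35,"grip": 100}
    - {"rx": 0,"ry": 0,"rz": 0,"dx": 0,"dy": -35,"dz": -35,"grip": 100}

```text
time: 1.6
ee_pos: [0.5107, 0.0898, 0.2451]
orientation: [2.034, 0.354, -2.034]
force: [0.7, -1.2, -0.0]
gripper_width: 0.611
```

>>> arm_command:
  moves:
    - {"rx": -0.14,"ry": 0,"rz": 0,"dx": 0,"dy": 0,"dz": 0,"grip": 100}
    - {"rx": -0.14,"ry": 0,"rz": 0,"dx": 0,"dy": 0,"dz": 0,"grip": 100}
    - {"rx": -0.14,"ry": 0,"rz": 0,"dx": 0,"dy": 0,"dz": 0,"grip": 100}
    - {"rx": -0.14,"ry": 0,"rz": 0,"dx": 0,"dy": 0,"dz": 0,"grip": 100}
    - {"rx": -0.14,"ry": 0,"rz": 0,"dx": 0,"dy": 0,"dz": 0,"grip": 100}

```text
time: 2.1
ee_pos: [0.51, 0.0878, 0.2448]
orientation: [1.58, 0.917, -1.582]
force: [0.3, 0.4, 0.4]
gripper_width: 0.607
```

>>> arm_command:
  moves:
    - {"rx": -0.14,"ry": 0,"rz": 0,"dx": 0,"dy": 0,"dz": 0,"grip": 100}
    - {"rx": -0.14,"ry": 0,"rz": 0,"dx": 0,"dy": 0,"dz": 0,"grip": 100}
    - {"rx": -0.14,"ry": 0,"rz": 0,"dx": 0,"dy": 0,"dz": 0,"grip": 100}
    - {"rx": -0.14,"ry": 0,"rz": 0,"dx": 0,"dy": 0,"dz": 0,"grip": 100}
    - {"rx": -0.14,"ry": 0,"rz": 0,"dx": 0,"dy": 0,"dz": 0,"grip": 100}

```text
time: 2.6
ee_pos: [0.5101, 0.0876, 0.2449]
orientation: [1.075, 1.289, -1.076]
force: [0.2, -0.9, -0.3]
gripper_width: 0.605
```

```bash
cat > st.py <<'E'
from h import *
import sys
def go(tx=None):
    o=bot.sense();M=R.from_rotvec(o['orientation']).as_matrix()
    print('t',round(o['time'],2),'p',o['ee_pos'],'yaw(y)',np.degrees(np.arctan2(M[1,1],M[0,1])),'tilt',M[:,0],'j',o['joint_pos'],'F',o['force'],'w',o['gripper_width'])
    if tx is not None: print('to target, tool mm',M.T@(np.array(tx)-o['ee_pos'])*1e3)
if __name__=='__main__': go([float(a) for a in sys.argv[1:4]] if len(sys.argv)>3 else None)
E
python3 st.py .550 .151 .2
```

```text
t 2.6 p [0.5101 0.0876 0.2449] yaw(y) 10.298945603835207 tilt [-0.0009 -0.0002 -1.    ] j [ 0.1701  0.1596 -0.2449  1.1672 -0.      1.5612] F [ 0.1682 -0.9061 -0.295 ] w 0.6050193387717027
to target, tool mm [ 44.8339  50.6733 -55.2169]
```

>>> arm_command:
  moves:
    - {"rx": -0.09,"ry": 0,"rz": 0,"dx": 0,"dy": 0,"dz": 0,"grip": 100}
    - {"rx": -0.097,"ry": 0,"rz": 0,"dx": 0,"dy": 0,"dz": 0,"grip": 100}
    - {"rx": 0,"ry": 0,"rz": 0,"dx": 25,"dy": 30,"dz": -22.5,"grip": 100}
    - {"rx": 0,"ry": 0,"rz": 0,"dx": 25,"dy": 30,"dz": -22.5,"grip": 100}
    - {"rx": 0,"ry": 0,"rz": 0,"dx": 35,"dy": 0,"dz": 0,"grip": 100}

```text
time: 3.1
ee_pos: [0.5539, 0.1544, 0.1604]
orientation: [0.941, 1.357, -0.933]
force: [0.0, 0.3, -0.4]
gripper_width: 0.611
```

```bash
python3 st.py .550 .151 .091
python3 - <<'E'
from h import *
t=snap('top');s=snap('side')
a=cv2.resize(t['pixels'][180:280,225:345],None,fx=3.3,fy=3.3,interpolation=cv2.INTER_CUBIC)
b=cv2.resize(s['pixels'][190:310,270:390],None,fx=3.3,fy=3.3,interpolation=cv2.INTER_CUBIC)
h=max(a.shape[0],b.shape[0]);a=np.pad(a,((0,h-a.shape[0]),(0,0),(0,0)));b=np.pad(b,((0,h-b.shape[0]),(0,0),(0,0)))
cv2.imwrite('pics/c1.png',np.hstack([a,b])[...,::-1])
E
```

```text
t 3.1 p [0.5539 0.1544 0.1604] yaw(y) 20.833350181026084 tilt [ 0.0046  0.0025 -1.    ] j [ 0.2712  0.3099 -0.2505  1.0053  0.0012  1.4784] F [ 0.0419  0.3052 -0.4453] w 0.6108299025464252
to target, tool mm [69.3741 -5.2332  1.8515]
```

View pics/c1.png

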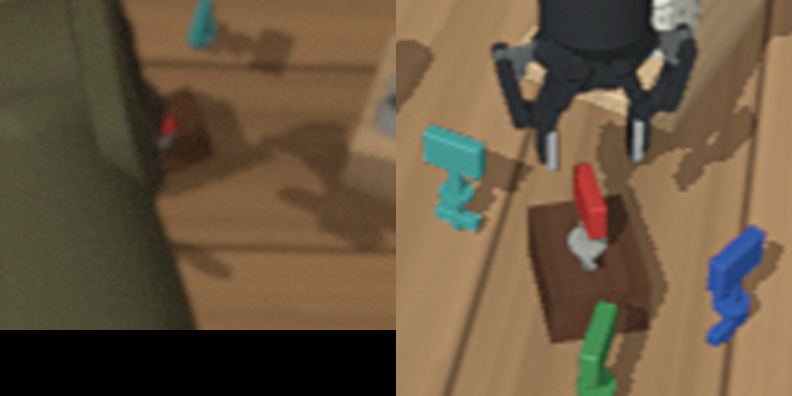

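The side view shows the fingers (crop ~548,150 and ~638,140) straddling the red handle (~588,195). I'll check the settled pose and then descend.

```bash
python3 st.py .550 .151 .091
```

```text
t 3.2 p [0.5472 0.1507 0.1553] yaw(y) 20.75655844274998 tilt [-0.0087 -0.0025 -1.    ] j [ 0.2688  0.3118 -0.2602  1.0078 -0.0001  1.4773] F [-1.2407 -1.3228 -0.624 ] w 0.6111452997899337
to target, tool mm [64.2602  3.2797  0.7694]
```

>>> arm_command:
  moves:
    - {"rx": 0,"ry": 0,"rz": 0,"dx": 15,"dy": 0,"dz": 0,"grip": 100}
    - {"rx": 0,"ry": 0,"rz": 0,"dx": 15,"dy": 0,"dz": 0,"grip": 100}
    - {"rx": 0,"ry": 0,"rz": 0,"dx": 10,"dy": 0,"dz": 0,"grip": 100}
    - {"rx": 0,"ry": 0,"rz": 0,"dx": 0,"dy": 0,"dz": 0,"grip": 100}
    - {"rx": 0,"ry": 0,"rz": 0,"dx": 0,"dy": 0,"dz": 0,"grip": 100}

```text
time: 3.7
ee_pos: [0.5508, 0.1508, 0.1212]
orientation: [0.94, 1.358, -0.939]
force: [0.2, -0.5, -0.0]
gripper_width: 0.605
```

```bash
python3 st.py .550 .151 .091;python3 - <<'E'
from h import *
s=snap('side')
b=cv2.resize(s['pixels'][200:290,280:380],None,fx=6,fy=6,interpolation=cv2.INTER_CUBIC)
cv2.imwrite('pics/c2.png',b[...,::-1])
E
```

```text
t 3.7 p [0.5508 0.1508 0.1212] yaw(y) 20.66098587533568 tilt [ 0.0005  0.0001 -1.    ] j [ 0.2672  0.3383 -0.307   0.925  -0.      1.4774] F [ 0.2199 -0.499  -0.0126] w 0.605478706865838
to target, tool mm [30.1823 -0.7229 -0.5067]
```

View pics/c2.png

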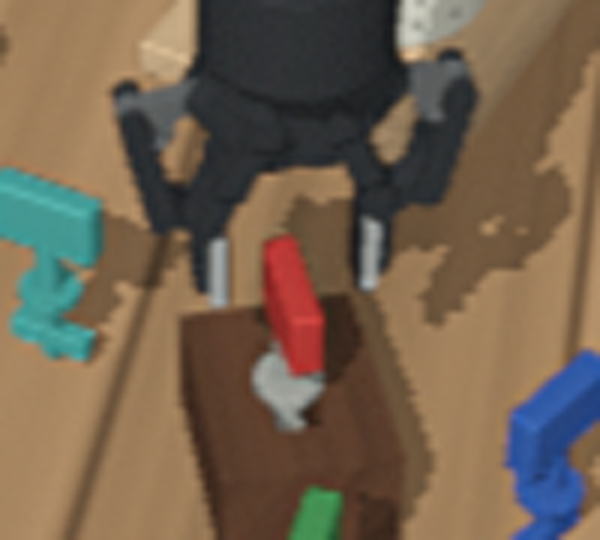

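Crop: the fingertips at (218,300) and (370,285) straddle the handle top, whose centre is about (296,280), so it's centred. I'll descend 30 mm and close.

>>> arm_command:
  moves:
    - {"rx": 0,"ry": 0,"rz": 0,"dx": 15,"dy": 0,"dz": 0,"grip": 100}
    - {"rx": 0,"ry": 0,"rz": 0,"dx": 10,"dy": 0,"dz": 0,"grip": 100}
    - {"rx": 0,"ry": 0,"rz": 0,"dx": 5,"dy": 0,"dz": 0,"grip": 100}
    - {"rx": 0,"ry": 0,"rz": 0,"dx": 0,"dy": 0,"dz": 0,"grip": 140}
    - {"rx": 0,"ry": 0,"rz": 0,"dx": 0,"dy": 0,"dz": 0,"grip": 160}
  squeeze: 40

```text
time: 4.25
ee_pos: [0.5508, 0.151, 0.0906]
orientation: [0.939, 1.359, -0.939]
force: [0.5, -0.1, 0.2]
gripper_width: 0.372
```

>>> arm_command:
  moves:
    - {"rx": 0,"ry": 0,"rz": 0,"dx": 0,"dy": 0,"dz": 0,"grip": 180}
    - {"rx": 0,"ry": 0,"rz": 0,"dx": 0,"dy": 0,"dz": 0,"grip": 200}
    - {"rx": 0,"ry": 0,"rz": 0,"dx": 0,"dy": 0,"dz": 0,"grip": 220}
    - {"rx": 0,"ry": 0,"rz": 0,"dx": 0,"dy": 0,"dz": 0,"grip": 255}
    - {"rx": 0,"ry": 0,"rz": 0,"dx": 0,"dy": 0,"dz": 0,"grip": 255}
  squeeze: 60

```text
time: 4.75
ee_pos: [0.5507, 0.1511, 0.0906]
orientation: [0.939, 1.359, -0.939]
force: [-1.4, -0.2, 3.2]
gripper_width: 0.15
```

```bash
python3 st.py .550 .151 .091;python3 - <<'E'
from h import *
s=snap('side')
b=cv2.resize(s['pixels'][200:290,280:380],None,fx=6,fy=6,interpolation=cv2.INTER_CUBIC)
cv2.imwrite('pics/c3.png',b[...,::-1])
E
```

```text
t 4.75 p [0.5507 0.1511 0.0906] yaw(y) 20.687406099954842 tilt [ 0.0002  0.0002 -1.    ] j [ 0.2677  0.3672 -0.343   0.8603  0.0001  1.4774] F [-1.3637 -0.1513  3.2439] w 0.1499849446950917
to target, tool mm [-0.3844 -0.675  -0.1896]
```

View pics/c3.png

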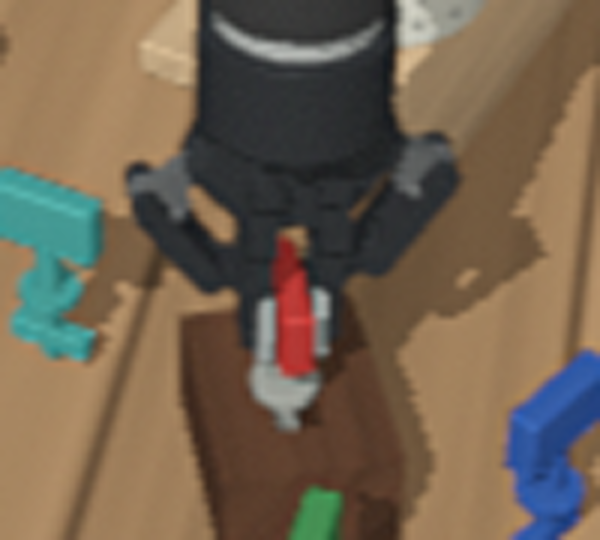

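The pads are on both faces of the red handle at about (295,320), width 0.15 ≈ 13–14 mm, so it is gripped. I'll lift straight up.

>>> arm_command:
  moves:
    - {"rx": 0,"ry": 0,"rz": 0,"dx": -10,"dy": 0,"dz": 0,"grip": 255}
    - {"rx": 0,"ry": 0,"rz": 0,"dx": -20,"dy": 0,"dz": 0,"grip": 255}
    - {"rx": 0,"ry": 0,"rz": 0,"dx": -25,"dy": 0,"dz": 0,"grip": 255}
    - {"rx": 0,"ry": 0,"rz": 0,"dx": -25,"dy": 0,"dz": 0,"grip": 255}
    - {"rx": 0,"ry": 0,"rz": 0,"dx": -25,"dy": 0,"dz": 0,"grip": 255}
  squeeze: 70

```text
time: 5.3
ee_pos: [0.5505, 0.1509, 0.1965]
orientation: [0.939, 1.359, -0.94]
force: [-0.4, -0.1, -1.8]
gripper_width: 0.154
```

>>> arm_command:
  moves:
    - {"rx": 0,"ry": 0,"rz": 0,"dx": -25,"dy": 0,"dz": 0,"grip": 255}
    - {"rx": 0,"ry": 0,"rz": 0,"dx": -25,"dy": 0,"dz": 0,"grip": 255}
    - {"rx": 0,"ry": 0,"rz": 0,"dx": -20,"dy": 0,"dz": 0,"grip": 255}
    - {"rx": 0,"ry": 0,"rz": 0,"dx": -5,"dy": 0,"dz": 0,"grip": 255}
    - {"rx": 0,"ry": 0,"rz": 0,"dx": 0,"dy": 0,"dz": 0,"grip": 255}

```text
time: 5.8
ee_pos: [0.551, 0.1511, 0.271]
orientation: [0.94, 1.358, -0.938]
force: [-0.2, 1.9, -1.7]
gripper_width: 0.155
```

```bash
python3 st.py .555 -.1675 .271;python3 - <<'E'
from h import *
s=snap('side')
b=cv2.resize(s['pixels'][130:270,270:380],None,fx=4,fy=4,interpolation=cv2.INTER_CUBIC)
cv2.imwrite('pics/c4.png',b[...,::-1])
E
```

```text
t 5.8 p [0.551  0.1511 0.271 ] yaw(y) 20.67929725975198 tilt [ 0.0015  0.0004 -1.    ] j [ 0.2676  0.2493 -0.0741  1.2459 -0.      1.4774] F [-0.2475  1.9006 -1.7255] w 0.15461828257794522
to target, tool mm [  -0.1393 -108.7917  299.4239]
```

View pics/c4.png

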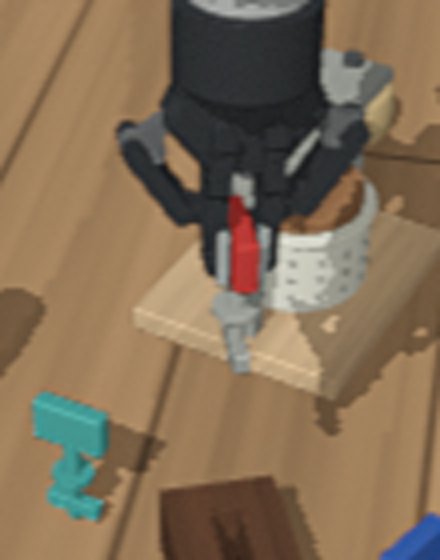

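>>> arm_command:
  moves:
    - {"rx": 0.1,"ry": 0,"rz": 0,"dx": 0,"dy": 0,"dz": 0,"grip": 255}
    - {"rx": 0.145,"ry": 0,"rz": 0,"dx": 0,"dy": 0,"dz": 0,"grip": 255}
    - {"rx": 0.145,"ry": 0,"rz": 0,"dx": 0,"dy": 0,"dz": 0,"grip": 255}
    - {"rx": 0.145,"ry": 0,"rz": 0,"dx": 0,"dy": 0,"dz": 0,"grip": 255}
    - {"rx": 0.142,"ry": 0,"rz": 0,"dx": 0,"dy": 0,"dz": 0,"grip": 255}

```text
time: 6.35
ee_pos: [0.5497, 0.1507, 0.2683]
orientation: [1.44, 1.04, -1.445]
force: [0.0, 0.0, -1.9]
gripper_width: 0.156
```

>>> arm_command:
  moves:
    - {"rx": 0,"ry": 0,"rz": 0,"dx": 0,"dy": 7,"dz": 20,"grip": 255}
    - {"rx": 0,"ry": 0,"rz": 0,"dx": 0,"dy": 12,"dz": 35,"grip": 255}
    - {"rx": 0,"ry": 0,"rz": 0,"dx": 0,"dy": 12,"dz": 35,"grip": 255}
    - {"rx": 0,"ry": 0,"rz": 0,"dx": 0,"dy": 12,"dz": 35,"grip": 255}
    - {"rx": 0,"ry": 0,"rz": 0,"dx": 0,"dy": 12,"dz": 35,"grip": 255}

```text
time: 6.85
ee_pos: [0.5521, -0.0195, 0.2685]
orientation: [1.436, 1.045, -1.44]
force: [0.2, -0.2, -2.3]
gripper_width: 0.155
```

>>> arm_command:
  moves:
    - {"rx": 0,"ry": 0,"rz": 0,"dx": 0,"dy": 12,"dz": 35,"grip": 255}
    - {"rx": 0,"ry": 0,"rz": 0,"dx": 0,"dy": 12,"dz": 35,"grip": 255}
    - {"rx": 0,"ry": 0,"rz": 0,"dx": 0,"dy": 12,"dz": 35,"grip": 255}
    - {"rx": 0,"ry": 0,"rz": 0,"dx": 0,"dy": 10,"dz": 30,"grip": 255}
    - {"rx": 0,"ry": 0,"rz": 0,"dx": 0,"dy": 1,"dz": 7,"grip": 255}

```text
time: 7.35
ee_pos: [0.5527, -0.1707, 0.2683]
orientation: [1.439, 1.042, -1.443]
force: [-0.2, 0.7, -0.9]
gripper_width: 0.153
```

>>> arm_command:
  moves:
    - {"rx": 0,"ry": 0,"rz": 0,"dx": 0,"dy": 0,"dz": 0,"grip": 255}
    - {"rx": 0,"ry": 0,"rz": 0,"dx": 0,"dy": 0,"dz": 0,"grip": 255}
    - {"rx": 0,"ry": 0,"rz": 0,"dx": 0,"dy": 0,"dz": 0,"grip": 255}

```text
time: 7.65
ee_pos: [0.5536, -0.1665, 0.2699]
orientation: [1.437, 1.045, -1.437]
force: [0.0, 0.3, -2.7]
gripper_width: 0.157
```

```bash
python3 st.py .555 -.1675 .251;python3 - <<'E'
from h import *
t=snap('top');s=snap('side')
a=cv2.resize(t['pixels'][180:260,320:420],None,fx=4,fy=4,interpolation=cv2.INTER_CUBIC)
b=cv2.resize(s['pixels'][70:200,290:390],None,fx=4,fy=4,interpolation=cv2.INTER_CUBIC)
a=np.pad(a,((0,b.shape[0]-a.shape[0]),(0,0),(0,0)))
cv2.imwrite('pics/c5.png',np.hstack([a,b])[...,::-1])
E
```

```text
t 7.65 p [ 0.5536 -0.1665  0.2699] yaw(y) -18.021276021178537 tilt [-0.0007  0.0006 -1.    ] j [-0.2924  0.2645 -0.0568  1.2503  0.0004  1.593 ] F [ 0.0482  0.3453 -2.7273] w 0.15690411378727476
to target, tool mm [18.8946  1.6415  0.5278]
```

View pics/c5.png

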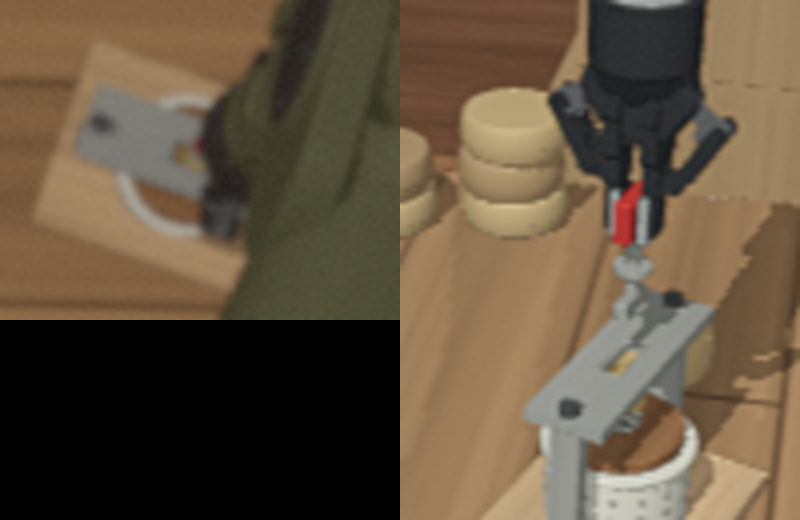

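Run:
```python
from h import *
s=load('side');h=cv2.cvtColor(s['pixels'],cv2.COLOR_RGB2HSV).astype(int)
g=(h[...,1]<60)&(h[...,2]>90)
m=g[128:156,335:365].astype(int)
for i,r in enumerate(m): print(128+i,''.join('#' if v else '.' for v in r))
for nm,p in (('bridge mid slot',None),):
  pass
ax=np.array([.555,-.1675])
for z in (.168,.192,.2,.212,.230,.236,.26,.292): print(z,proj(s,[.5536,-.1665,z]))
print('slot axis proj z.16',proj(s,[.555,-.1675,.16]), 'side-only', proj(s,[.5546,-.1696,.165]),proj(s,[.5546,-.1696,.16]))
```

```text
128 ..............###.............
129 ..............###.............
130 ..............####............
131 .............####.............
132 ............####..............
133 ...........#####..............
134 .........########.............
135 ........##########............
136 ........##########............
137 ........##########............
138 .........#########............
139 ..........######..............
140 ...........####...............
141 ...........#####..............
142 ...........#######............
143 ...........##########.........
144 ..........##########..........
145 .........###########.......#..
146 ........#############.....####
147 ........######################
148 ........######################
149 ........######################
150 .......#######################
151 ......########################
152 .....#########################
153 ....##########################
154 ...##########################.
155 ..##########################..
0.168 [345.9742 157.0656]
0.192 [346.4002 149.9035]
0.2 [346.5447 147.4758]
0.212 [346.7636 143.7953]
0.23 [347.0973 138.1856]
0.236 [347.2099 136.2915]
0.26 [347.668  128.5909]
0.292 [348.2978 118.0037]
slot axis proj z.16 [345.4036 159.1786] side-only [345.7273 157.3484] [345.6408 158.8119]
```

Run:
```python
from h import *
s=load('side');g=cv2.cvtColor(s['pixels'],cv2.COLOR_RGB2HSV).astype(int)
yy,xx=np.mgrid[133:140,341:355];w=np.clip(110-g[133:140,341:355,1],0,70).astype(float)
c=np.array([(w*xx).sum(),(w*yy).sum()])/w.sum();print(c)
P=plane(s,c,.2324);print('collar side-only',P)
S=plane(s,(345.096+0,158.035),.165)
# nuts side-only centre
A=plane(s,(332.079,171.8),.165);B=plane(s,(358.113,144.271),.165);C=(A+B)/2;print(C)
d=C-P;y=-18.1*np.pi/180;ty=np.array([np.cos(y),np.sin(y)]);tz=np.array([np.sin(y),-np.cos(y)])
print('need shift tool y,z mm',d[:2]@ty*1e3,d[:2]@tz*1e3)
```

```text
[347.6832 136.1058]
collar side-only [ 0.5531 -0.1742  0.2324]
[ 0.5546 -0.1696  0.165 ]
need shift tool y,z mm -0.08215808405343948 -4.8791058944932795
```

>>> arm_command:
  moves:
    - {"rx": 0,"ry": 0,"rz": 0,"dx": 8,"dy": 0.8,"dz": -1,"grip": 255}
    - {"rx": 0,"ry": 0,"rz": 0,"dx": 8,"dy": 0,"dz": -1,"grip": 255}
    - {"rx": 0,"ry": 0,"rz": 0,"dx": 4,"dy": 0,"dz": 0,"grip": 255}
    - {"rx": 0,"ry": 0,"rz": 0,"dx": 0,"dy": 0,"dz": 0,"grip": 255}
    - {"rx": 0,"ry": 0,"rz": 0,"dx": 0,"dy": 0,"dz": 0,"grip": 255}

```text
time: 8.25
ee_pos: [0.555, -0.166, 0.2501]
orientation: [1.438, 1.043, -1.438]
force: [-0.0, -0.6, -2.2]
gripper_width: 0.151
```

```bash
python3 st.py .555 -.1675 .251;python3 - <<'E'
from h import *
s=snap('side')
b=cv2.resize(s['pixels'][110:180,315:380],None,fx=8,fy=8,interpolation=cv2.INTER_CUBIC)
cv2.imwrite('pics/c6.png',b[...,::-1])
E
```

```text
t 8.25 p [ 0.555  -0.166   0.2501] yaw(y) -18.102382002509827 tilt [-0.0005  0.0002 -1.    ] j [-0.2907  0.273  -0.0906  1.2077  0.      1.596 ] F [-0.0137 -0.588  -2.2113] w 0.15100035377365356
to target, tool mm [-0.9165  0.4621  1.3844]
```

View pics/c6.png

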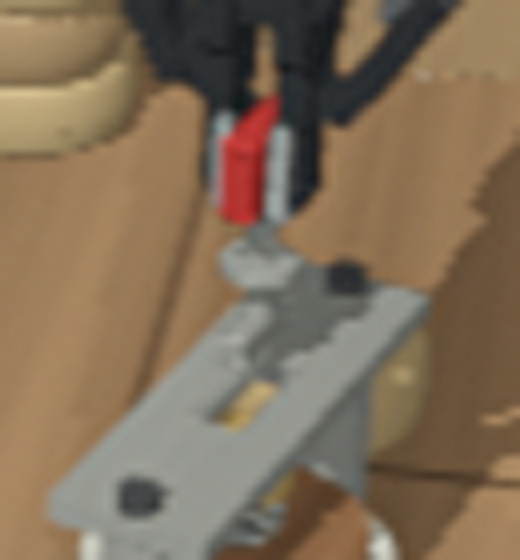

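```bash
cat > ov.py <<'E'
from h import *
def ov(fn,roi,f,cx,cy,yaw,zo,slotc,swap=False,c2=None):
    s=load('side');x0,y0,x1,y1=roi
    im=cv2.cvtColor(s['pixels'],cv2.COLOR_RGB2LAB);
    g=cv2.createCLAHE(3,(4,4)).apply(im[...,0]);im[...,0]=g;im=cv2.cvtColor(im,cv2.COLOR_LAB2BGR)
    b=cv2.resize(im[y0:y1,x0:x1],None,fx=f,fy=f,interpolation=cv2.INTER_CUBIC);c=b.copy()
    def W(lx,ly,z,o,yw):
        a=np.radians(yw);return [o[0]+lx*np.cos(a)-ly*np.sin(a),o[1]+lx*np.sin(a)+ly*np.cos(a),z]
    def dot(p,col):
        q=(proj(s,p)-[x0-.5,y0-.5])*f
        cv2.circle(c,tuple(int(round(v)) for v in q),2,col,-1)
    for lx in(-.0075,.0075):
        for ly in (-.022,.022): dot(W(lx,ly,.16,slotc,-18.1),(0,255,255))
    for lx in(-.03,.03):
        for ly in (-.095,.095): dot(W(lx,ly,.16,slotc,-18.1),(0,255,255))
    for z in (.008,.020):
        for lx in(-.005,.005):
            for ly in(-.019,.019): dot(W(lx,ly,zo+z,(cx,cy),yaw),(255,0,255))
    for z in (.068,.1):
        for lx in(-.007,.007):
            for ly in(-.025,.025): dot(W(lx,ly,zo+z,(cx,cy),yaw),(0,255,0))
    cv2.imwrite('pics/'+fn,np.hstack([b,c]))
E
python3 - <<'E'
from ov import *
ov('o1.png',(325,110,375,180),8,.555,-.166,-18.1,.2501-.0786,(.5552,-.1675))
E
```

```text
(no output)
```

View pics/o1.png

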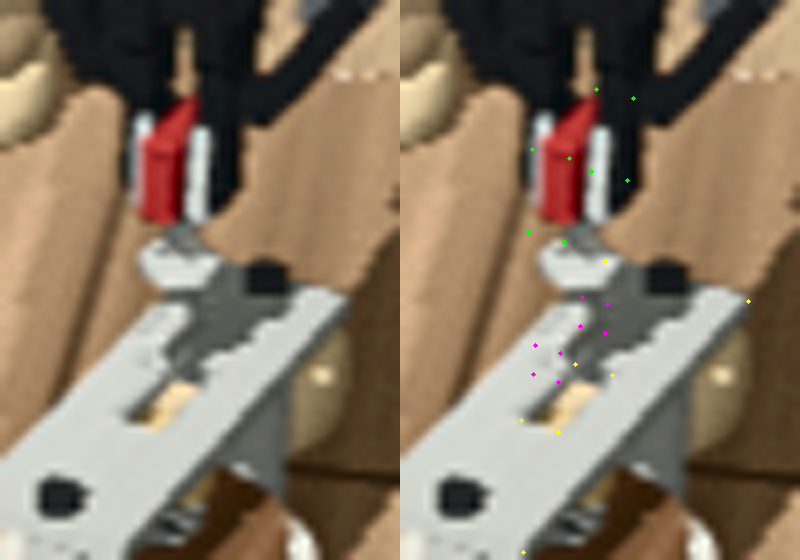

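Run:
```python
from ov import *
s=load('side')
b=cv2.resize(s['pixels'][122:168,330:370],None,fx=13,fy=13,interpolation=cv2.INTER_LANCZOS4)
cv2.imwrite('pics/z1.png',cv2.convertScaleAbs(b[...,::-1],alpha=1.3,beta=-30))
o=np.array([.555,-.166]);zo=.2501-.0786
for z in(.0,.008,.02,.038,.044,.068): print(z,(proj(s,[*o,zo+z])-[329.5,121.5])*13)
```

```text
0.0 [208.3855 449.4178]
0.008 [210.1956 418.5268]
0.02 [212.9394 371.7021]
0.038 [217.1207 300.3443]
0.044 [218.5323 276.2539]
0.068 [224.2703 178.3296]
```

View pics/z1.png

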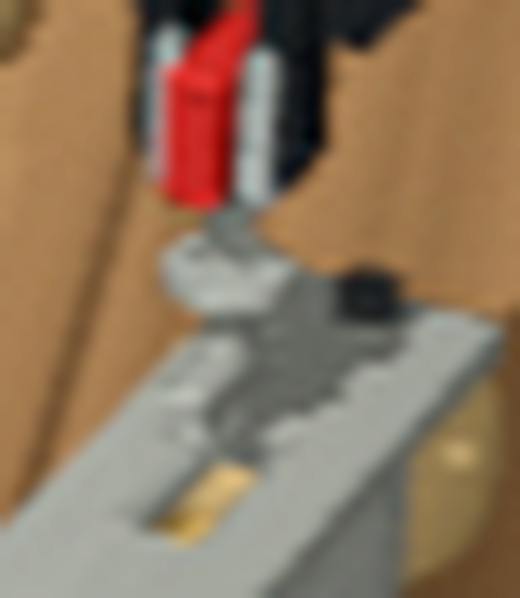

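The overlay disagrees on where the spindle sits in the grip along the handle: the handle suggests ~10 mm, the collar ~4 mm and the head ~1 mm. I'll raise it and turn it broadside to the side camera to measure offset and tilt directly.

>>> arm_command:
  moves:
    - {"rx": 0,"ry": 0,"rz": 0,"dx": -20,"dy": 0,"dz": 0,"grip": 255}
    - {"rx": 0.06,"ry": 0,"rz": 0,"dx": -25,"dy": 0,"dz": 0,"grip": 255}
    - {"rx": 0.12,"ry": 0,"rz": 0,"dx": -15,"dy": 0,"dz": 0,"grip": 255}
    - {"rx": 0.14,"ry": 0,"rz": 0,"dx": 0,"dy": 0,"dz": 0,"grip": 255}
    - {"rx": 0.14,"ry": 0,"rz": 0,"dx": 0,"dy": 0,"dz": 0,"grip": 255}

```text
time: 8.8
ee_pos: [0.5557, -0.1664, 0.3116]
orientation: [1.759, 0.73, -1.756]
force: [-0.8, -0.5, -1.6]
gripper_width: 0.157
```

>>> arm_command:
  moves:
    - {"rx": 0.14,"ry": 0,"rz": 0,"dx": 0,"dy": 0,"dz": 0,"grip": 255}
    - {"rx": 0.14,"ry": 0,"rz": 0,"dx": 0,"dy": 0,"dz": 0,"grip": 255}
    - {"rx": 0.14,"ry": 0,"rz": 0,"dx": 0,"dy": 0,"dz": 0,"grip": 255}
    - {"rx": 0.14,"ry": 0,"rz": 0,"dx": 0,"dy": 0,"dz": 0,"grip": 255}
    - {"rx": 0.1,"ry": 0,"rz": 0,"dx": 0,"dy": 0,"dz": 0,"grip": 255}

```text
time: 9.3
ee_pos: [0.5553, -0.1663, 0.3107]
orientation: [2.155, 0.139, -2.154]
force: [0.9, 0.1, -1.9]
gripper_width: 0.158
```

>>> arm_command:
  moves:
    - {"rx": 0.06,"ry": 0,"rz": 0,"dx": 0,"dy": 0,"dz": 0,"grip": 255}
    - {"rx": 0,"ry": 0,"rz": 0,"dx": 0,"dy": 0,"dz": 0,"grip": 255}
    - {"rx": 0,"ry": 0,"rz": 0,"dx": 0,"dy": 0,"dz": 0,"grip": 255}

```text
time: 9.6
ee_pos: [0.5552, -0.1662, 0.3106]
orientation: [2.183, 0.083, -2.182]
force: [0.6, 0.2, -0.4]
gripper_width: 0.153
```

```bash
python3 st.py .555 -.1675 .251;python3 - <<'E'
from h import *
s=snap('side')
b=cv2.resize(s['pixels'][75:155,310:390],None,fx=7,fy=7,interpolation=cv2.INTER_CUBIC)
cv2.imwrite('pics/c7.png',b[...,::-1])
E
```

```text
t 9.6 p [ 0.5552 -0.1662  0.3106] yaw(y) -85.63616547641982 tilt [ 0.0004 -0.0001 -1.    ] j [-0.2909  0.2579  0.026   1.3385  0.      2.7745] F [ 0.5828  0.1806 -0.4348] w 0.1533382035052326
to target, tool mm [59.5606  1.2373  0.3459]
```

View pics/c7.png

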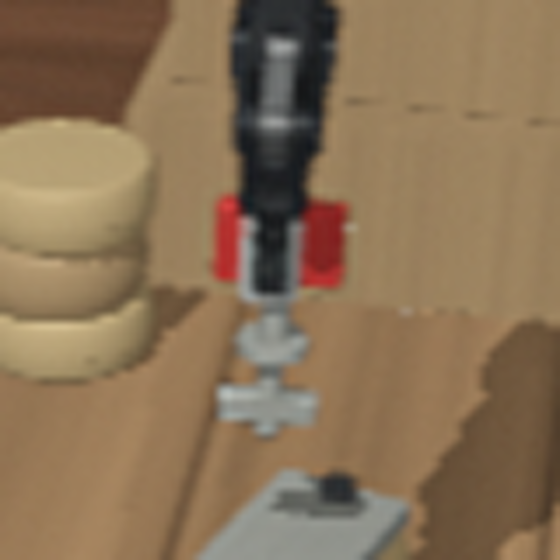

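Run:
```python
from ov import *
from scipy.optimize import least_squares
s=load('side');h=cv2.cvtColor(s['pixels'],cv2.COLOR_RGB2HSV).astype(int)
red=((h[...,0]<6)|(h[...,0]>172))&(h[...,1]>150)&(h[...,2]>80)
for y in range(100,122):
    xs=np.where(red[y,330:370])[0]+330; print(y,xs.min() if len(xs) else None,xs.max() if len(xs) else None,end=' | ')
print()
g=(h[...,1]<75)&(h[...,2]>85)
for y in range(118,140): print(y,''.join('#' if v else '.' for v in g[y,335:365]))
o=np.array([.5552,-.1662]);zo=.3106-.0786;a=np.radians(-85.6)  # local x dir
ly=np.array([-np.sin(a),np.cos(a)])
for nm,z,r in(('handle bot',.068,.025),('handle top',.1,.025),('collar mid',.041,.014),('head top',.02,.019),('head bot',.008,.019),('nose',0,.005)):
    # near face x offset -? local x ~ -y world; near face at -lx
    print(nm,proj(s,[*(o+r*ly),zo+z]),proj(s,[*(o-r*ly),zo+z]),'mid',proj(s,[*o,zo+z]))
```

```text
100 None None | 101 None None | 102 None None | 103 342 343 | 104 341 358 | 105 341 358 | 106 341 358 | 107 341 358 | 108 341 358 | 109 341 358 | 110 341 358 | 111 341 358 | 112 341 358 | 113 341 358 | 114 341 358 | 115 353 357 | 116 None None | 117 None None | 118 None None | 119 None None | 120 None None | 121 None None | 
118 ..........#######.............
119 ............#####.............
120 ............#####.............
121 .........########.............
122 .........##########...........
123 ........###########...........
124 .........##########...........
125 .........##########...........
126 ..........########............
127 ............####..............
128 ............###...............
129 ...........####...............
130 ......###########.............
131 ......###############.........
132 ......###############.........
133 ......###############.........
134 ......##############..........
135 ...........#########..........
136 ...........####...............
137 ............##................
138 ..............................
139 ..............................
handle bot [338.5732 114.7581] [357.1735 115.8296] mid [347.8529 115.2927]
handle top [339.0507 103.7031] [357.9925 104.7446] mid [348.5004 104.2227]
collar mid [342.2005 124.0235] [352.4606 124.6366] mid [347.3244 124.3297]
head top [340.0532 130.7532] [353.8172 131.5981] mid [346.924  131.1749]
head bot [339.8733 134.5915] [353.5474 135.4433] mid [346.6993 135.0167]
nose [344.7605 137.4377] [348.3433 137.6631] mid [346.5511 137.5504]
```

Broadside, the handle, collar, head and nose are all about +1 px from prediction, so there is no real tilt and the axis sits about 2 mm along tool +z of the TCP. I'll turn back, correct the position and descend slowly.

>>> arm_command:
  moves:
    - {"rx": -0.1,"ry": 0,"rz": 0,"dx": 0,"dy": 0,"dz": 0,"grip": 255}
    - {"rx": -0.14,"ry": 0,"rz": 0,"dx": 0,"dy": 0,"dz": 0,"grip": 255}
    - {"rx": -0.14,"ry": 0,"rz": 0,"dx": 0,"dy": 0,"dz": 0,"grip": 255}
    - {"rx": -0.14,"ry": 0,"rz": 0,"dx": 0,"dy": 0,"dz": 0,"grip": 255}
    - {"rx": -0.14,"ry": 0,"rz": 0,"dx": 0,"dy": 0,"dz": 0,"grip": 255}

```text
time: 10.15
ee_pos: [0.5552, -0.1662, 0.3104]
orientation: [1.789, 0.695, -1.788]
force: [-0.2, 0.2, -1.6]
gripper_width: 0.153
```

>>> arm_command:
  moves:
    - {"rx": -0.14,"ry": 0,"rz": 0,"dx": 0,"dy": 0,"dz": 0,"grip": 255}
    - {"rx": -0.14,"ry": 0,"rz": 0,"dx": 0,"dy": 0,"dz": 0,"grip": 255}
    - {"rx": -0.14,"ry": 0,"rz": 0,"dx": 0,"dy": 0,"dz": 0,"grip": 255}
    - {"rx": -0.1,"ry": 0,"rz": 0,"dx": 0,"dy": 0,"dz": 0,"grip": 255}
    - {"rx": 0,"ry": 0,"rz": 0,"dx": 10,"dy": 0.8,"dz": -1,"grip": 255}

```text
time: 10.65
ee_pos: [0.557, -0.1657, 0.3014]
orientation: [1.438, 1.041, -1.436]
force: [0.3, -0.0, -1.2]
gripper_width: 0.152
```

>>> arm_command:
  moves:
    - {"rx": 0,"ry": 0,"rz": 0,"dx": 20,"dy": 0,"dz": 0,"grip": 255}
    - {"rx": 0,"ry": 0,"rz": 0,"dx": 20,"dy": 0,"dz": 0,"grip": 255}
    - {"rx": 0,"ry": 0,"rz": 0,"dx": 15,"dy": 0,"dz": 0,"grip": 255}
    - {"rx": 0,"ry": 0,"rz": 0,"dx": 0,"dy": 0,"dz": 0,"grip": 255}
    - {"rx": 0,"ry": 0,"rz": 0,"dx": 0,"dy": 0,"dz": 0,"grip": 255}

```text
time: 11.15
ee_pos: [0.556, -0.1653, 0.245]
orientation: [1.438, 1.043, -1.439]
force: [-0.2, 0.0, -1.6]
gripper_width: 0.153
```

```bash
python3 st.py .5562 -.1657 .2386;python3 - <<'E'
from h import *
s=snap('side')
b=cv2.resize(s['pixels'][115:175,320:380],None,fx=9,fy=9,interpolation=cv2.INTER_CUBIC)
cv2.imwrite('pics/c8.png',cv2.convertScaleAbs(b[...,::-1],alpha=1.3,beta=-30))
E
```

```text
t 11.15 p [ 0.556  -0.1653  0.245 ] yaw(y) -18.16133344544466 tilt [-0.0008  0.0003 -1.    ] j [-0.2889  0.2766 -0.0974  1.1977  0.      1.5988] F [-0.1894  0.0262 -1.6059] w 0.15325376596140008
to target, tool mm [6.4302 0.3563 0.3401]
```

View pics/c8.png

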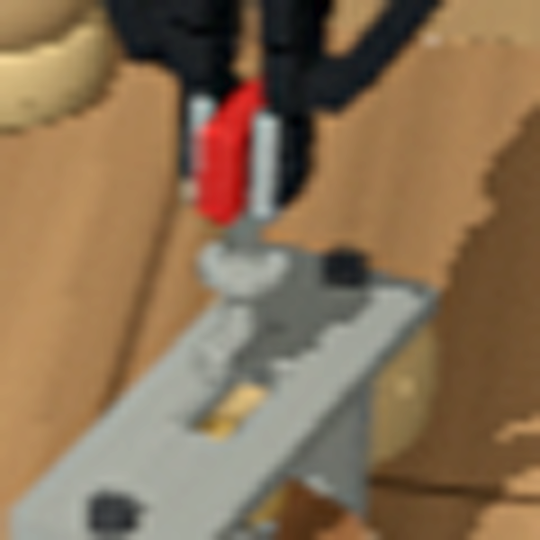

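The T-head's near end appears at about (210,377), as predicted for a spindle centred over the slot centre (235,399). Continuing down in small steps.

>>> arm_command:
  moves:
    - {"rx": 0,"ry": 0,"rz": 0,"dx": 4,"dy": 0.3,"dz": 0.2,"grip": 255}
    - {"rx": 0,"ry": 0,"rz": 0,"dx": 4,"dy": 0,"dz": 0,"grip": 255}
    - {"rx": 0,"ry": 0,"rz": 0,"dx": 3,"dy": 0,"dz": 0,"grip": 255}
    - {"rx": 0,"ry": 0,"rz": 0,"dx": 0,"dy": 0,"dz": 0,"grip": 255}

```text
time: 11.6
ee_pos: [0.5561, -0.1656, 0.2338]
orientation: [1.438, 1.043, -1.439]
force: [0.0, 0.4, -1.6]
gripper_width: 0.154
```

>>> arm_command:
  moves:
    - {"rx": 0,"ry": 0,"rz": 0,"dx": 2,"dy": 0,"dz": 0,"grip": 255}
    - {"rx": 0,"ry": 0,"rz": 0,"dx": 2,"dy": 0,"dz": 0,"grip": 255}
    - {"rx": 0,"ry": 0,"rz": 0,"dx": 0,"dy": 0,"dz": 0,"grip": 255}

```text
time: 11.9
ee_pos: [0.5563, -0.1657, 0.23]
orientation: [1.438, 1.043, -1.438]
force: [0.5, 0.2, -1.0]
gripper_width: 0.154
```

```bash
python3 st.py .5562 -.1657 .2006
```

```text
t 11.9 p [ 0.5563 -0.1657  0.23  ] yaw(y) -18.107220378395 tilt [-0.0004  0.0001 -1.    ] j [-0.2894  0.2832 -0.123   1.165   0.      1.5974] F [ 0.5098  0.2414 -0.9649] w 0.1543067805149802
to target, tool mm [29.4126 -0.0357  0.0673]
```

Head bottom is at the bridge top with no contact. I'm continuing.

>>> arm_command:
  moves:
    - {"rx": 0,"ry": 0,"rz": 0,"dx": 2,"dy": 0,"dz": 0,"grip": 255}
    - {"rx": 0,"ry": 0,"rz": 0,"dx": 2,"dy": 0,"dz": 0,"grip": 255}
    - {"rx": 0,"ry": 0,"rz": 0,"dx": 0,"dy": 0,"dz": 0,"grip": 255}

```text
time: 12.2
ee_pos: [0.5562, -0.1656, 0.2259]
orientation: [1.438, 1.043, -1.438]
force: [0.2, -0.2, -1.5]
gripper_width: 0.155
```

```bash
python3 st.py .5562 -.1657 .2006
```

```text
t 12.2 p [ 0.5562 -0.1656  0.2259] yaw(y) -18.10483087181396 tilt [-0.0005  0.0002 -1.    ] j [-0.2894  0.2851 -0.1299  1.1564  0.      1.5974] F [ 0.1685 -0.207  -1.5275] w 0.1550388449674954
to target, tool mm [25.3382 -0.006   0.0902]
```

>>> arm_command:
  moves:
    - {"rx": 0,"ry": 0,"rz": 0,"dx": 2.5,"dy": 0,"dz": 0,"grip": 255}
    - {"rx": 0,"ry": 0,"rz": 0,"dx": 2.5,"dy": 0,"dz": 0,"grip": 255}
    - {"rx": 0,"ry": 0,"rz": 0,"dx": 0,"dy": 0,"dz": 0,"grip": 255}

```text
time: 12.5
ee_pos: [0.5561, -0.1656, 0.2208]
orientation: [1.438, 1.043, -1.439]
force: [-1.0, 0.3, -1.9]
gripper_width: 0.156
```

>>> arm_command:
  moves:
    - {"rx": 0,"ry": 0,"rz": 0,"dx": 2.5,"dy": 0,"dz": 0,"grip": 255}
    - {"rx": 0,"ry": 0,"rz": 0,"dx": 2.5,"dy": 0,"dz": 0,"grip": 255}
    - {"rx": 0,"ry": 0,"rz": 0,"dx": 0,"dy": 0,"dz": 0,"grip": 255}

```text
time: 12.8
ee_pos: [0.5566, -0.1658, 0.2164]
orientation: [1.438, 1.042, -1.438]
force: [-0.1, -0.2, 1.2]
gripper_width: 0.153
```

```bash
python3 st.py .5562 -.1657 .2006
```

```text
t 12.8 p [ 0.5566 -0.1658  0.2164] yaw(y) -18.106087200105385 tilt [ 0.0005 -0.0001 -1.    ] j [-0.2895  0.2896 -0.1459  1.1348  0.      1.5973] F [-0.0944 -0.2366  1.1794] w 0.1534438378698098
to target, tool mm [15.781  -0.4137  0.0628]
```

The force went from −1.8 to +1.2 N. That is the cap's 3 N preload at the expected height, so the head is through the slot. Now pushing the cap down.

>>> arm_command:
  moves:
    - {"rx": 0,"ry": 0,"rz": 0,"dx": 3,"dy": 0,"dz": 0,"grip": 255}
    - {"rx": 0,"ry": 0,"rz": 0,"dx": 3,"dy": 0,"dz": 0,"grip": 255}
    - {"rx": 0,"ry": 0,"rz": 0,"dx": 3,"dy": 0,"dz": 0,"grip": 255}
    - {"rx": 0,"ry": 0,"rz": 0,"dx": 2,"dy": 0,"dz": 0,"grip": 255}
    - {"rx": 0,"ry": 0,"rz": 0,"dx": 0,"dy": 0,"dz": 0,"grip": 255}

```text
time: 13.3
ee_pos: [0.5566, -0.1658, 0.2053]
orientation: [1.438, 1.042, -1.438]
force: [0.6, -0.2, 4.6]
gripper_width: 0.155
```

>>> arm_command:
  moves:
    - {"rx": 0,"ry": 0,"rz": 0,"dx": 2,"dy": 0,"dz": 0,"grip": 255}
    - {"rx": 0,"ry": 0,"rz": 0,"dx": 1.5,"dy": 0,"dz": 0,"grip": 255}
    - {"rx": 0,"ry": 0,"rz": 0,"dx": 0,"dy": 0,"dz": 0,"grip": 255}

```text
time: 13.6
ee_pos: [0.5566, -0.1658, 0.202]
orientation: [1.438, 1.042, -1.438]
force: [-1.2, -0.7, 5.7]
gripper_width: 0.155
```

```bash
python3 st.py .5562 -.1657 .2006;python3 - <<'E'
from h import *
s=snap('side')
b=cv2.resize(s['pixels'][120:190,315:380],None,fx=8,fy=8,interpolation=cv2.INTER_CUBIC)
cv2.imwrite('pics/c9.png',cv2.convertScaleAbs(b[...,::-1],alpha=1.3,beta=-30))
E
```

```text
t 13.6 p [ 0.5566 -0.1658  0.202 ] yaw(y) -18.104639295992794 tilt [ 0.0006 -0.0002 -1.    ] j [-0.2894  0.2971 -0.169   1.104  -0.0001  1.5973] F [-1.2004 -0.6578  5.6714] w 0.15519933262395763
to target, tool mm [ 1.4484 -0.4349  0.048 ]
```

View pics/c9.png

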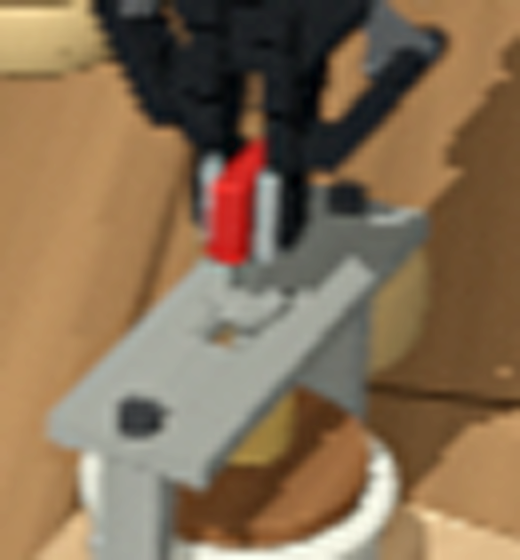

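Collar is about 1.4 mm above the bridge and the spring force (≈7.5 N) matches. One more mm down, then the quarter turn about the spindle axis, with a small dy to offset the 2 mm eccentric grip.

>>> arm_command:
  moves:
    - {"rx": 0,"ry": 0,"rz": 0,"dx": 1,"dy": 0,"dz": 0,"grip": 255}
    - {"rx": 0,"ry": 0,"rz": 0,"dx": 0,"dy": 0,"dz": 0,"grip": 255}
    - {"rx": -0.07,"ry": 0,"rz": 0,"dx": 0,"dy": -0.1,"dz": 0,"grip": 255}
    - {"rx": -0.1,"ry": 0,"rz": 0,"dx": 0,"dy": -0.2,"dz": 0,"grip": 255}

```text
time: 14.05
ee_pos: [0.5564, -0.1657, 0.2013]
orientation: [1.314, 1.138, -1.313]
force: [-0.1, 1.5, 5.8]
gripper_width: 0.153
```

```bash
python3 st.py
```

```text
t 14.05 p [ 0.5564 -0.1657  0.2013] yaw(y) -8.170998834631378 tilt [ 0.0009 -0.0002 -1.    ] j [-0.2895  0.2969 -0.171   1.1019  0.0001  1.4239] F [-0.0514  1.4704  5.8393] w 0.15332849928460213
```

>>> arm_command:
  moves:
    - {"rx": -0.14,"ry": 0,"rz": 0,"dx": 0,"dy": -0.25,"dz": 0,"grip": 255}
    - {"rx": -0.14,"ry": 0,"rz": 0,"dx": 0,"dy": -0.25,"dz": 0,"grip": 255}
    - {"rx": -0.14,"ry": 0,"rz": 0,"dx": 0,"dy": -0.25,"dz": 0,"grip": 255}

```text
time: 14.35
ee_pos: [0.5559, -0.1658, 0.2014]
orientation: [1.001, 1.327, -1.0]
force: [0.7, -0.3, 6.5]
gripper_width: 0.153
```

>>> arm_command:
  moves:
    - {"rx": -0.14,"ry": 0,"rz": 0,"dx": 0,"dy": -0.25,"dz": 0,"grip": 255}
    - {"rx": -0.14,"ry": 0,"rz": 0,"dx": 0,"dy": -0.25,"dz": 0,"grip": 255}
    - {"rx": -0.14,"ry": 0,"rz": 0,"dx": 0,"dy": -0.25,"dz": 0,"grip": 255}

```text
time: 14.65
ee_pos: [0.5553, -0.1661, 0.2015]
orientation: [0.68, 1.46, -0.68]
force: [-1.0, 1.1, 5.3]
gripper_width: 0.156
```

>>> arm_command:
  moves:
    - {"rx": -0.14,"ry": 0,"rz": 0,"dx": 0,"dy": -0.25,"dz": 0,"grip": 255}
    - {"rx": -0.14,"ry": 0,"rz": 0,"dx": 0,"dy": -0.25,"dz": 0,"grip": 255}
    - {"rx": -0.14,"ry": 0,"rz": 0,"dx": 0,"dy": -0.25,"dz": 0,"grip": 255}
    - {"rx": -0.14,"ry": 0,"rz": 0,"dx": 0,"dy": -0.25,"dz": 0,"grip": 255}
    - {"rx": 0,"ry": 0,"rz": 0,"dx": 0,"dy": 0,"dz": 0,"grip": 255}

```text
time: 15.15
ee_pos: [0.5547, -0.1669, 0.2015]
orientation: [0.246, 1.555, -0.246]
force: [-0.8, -0.5, 5.8]
gripper_width: 0.151
```

```bash
python3 st.py;python3 - <<'E'
from h import *
s=snap('side')
b=cv2.resize(s['pixels'][120:190,315:380],None,fx=8,fy=8,interpolation=cv2.INTER_CUBIC)
cv2.imwrite('pics/c10.png',cv2.convertScaleAbs(b[...,::-1],alpha=1.3,beta=-30))
E
```

```text
t 15.15 p [ 0.5547 -0.1669  0.2015] yaw(y) 72.02006020658321 tilt [ 0.0015 -0.0005 -1.    ] j [-0.2923  0.2938 -0.1749  1.1005 -0.      0.0215] F [-0.7827 -0.4673  5.8041] w 0.15129404932363597
```

View pics/c10.png

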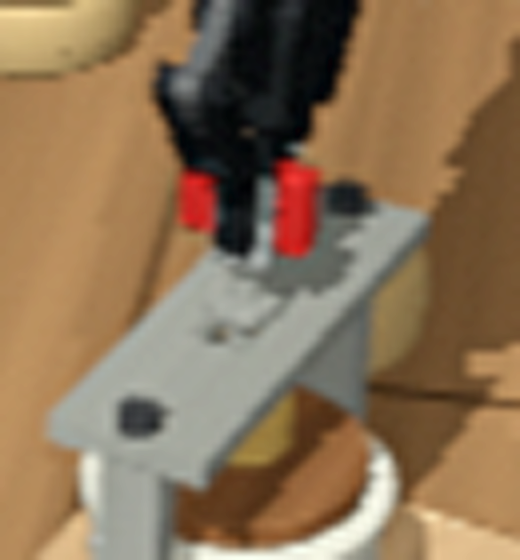

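The handle is now across the bridge: red at (198,200) and (298,207). I'll raise gently until the head nears the underside, then release.

>>> arm_command:
  moves:
    - {"rx": 0,"ry": 0,"rz": 0,"dx": -2,"dy": 0,"dz": 0,"grip": 255}
    - {"rx": 0,"ry": 0,"rz": 0,"dx": -2,"dy": 0,"dz": 0,"grip": 255}
    - {"rx": 0,"ry": 0,"rz": 0,"dx": -2,"dy": 0,"dz": 0,"grip": 255}
    - {"rx": 0,"ry": 0,"rz": 0,"dx": 0,"dy": 0,"dz": 0,"grip": 255}

```text
time: 15.6
ee_pos: [0.5546, -0.1669, 0.2074]
orientation: [0.248, 1.555, -0.249]
force: [0.9, -0.6, 3.8]
gripper_width: 0.154
```

>>> arm_command:
  moves:
    - {"rx": 0,"ry": 0,"rz": 0,"dx": -1,"dy": 0,"dz": 0,"grip": 255}
    - {"rx": 0,"ry": 0,"rz": 0,"dx": 0,"dy": 0,"dz": 0,"grip": 255}

```text
time: 15.8
ee_pos: [0.5545, -0.1668, 0.208]
orientation: [0.249, 1.556, -0.249]
force: [1.8, -1.3, 4.2]
gripper_width: 0.156
```

```bash
python3 st.py
```

```text
t 15.8 p [ 0.5545 -0.1668  0.208 ] yaw(y) 71.8459540989061 tilt [ 0.0008 -0.0003 -1.    ] j [-0.2923  0.2905 -0.1642  1.1152 -0.      0.0246] F [ 1.8197 -1.2801  4.1503] w 0.15575971035361497
```

>>> arm_command:
  moves:
    - {"rx": 0,"ry": 0,"rz": 0,"dx": -0.5,"dy": 0,"dz": 0,"grip": 255}
    - {"rx": 0,"ry": 0,"rz": 0,"dx": -0.5,"dy": 0,"dz": 0,"grip": 255}
    - {"rx": 0,"ry": 0,"rz": 0,"dx": 0,"dy": 0,"dz": 0,"grip": 255}

```text
time: 16.1
ee_pos: [0.5543, -0.1668, 0.2085]
orientation: [0.249, 1.556, -0.249]
force: [3.8, -1.5, 0.6]
gripper_width: 0.154
```

```bash
python3 st.py
```

```text
t 16.1 p [ 0.5543 -0.1668  0.2085] yaw(y) 71.8491525142408 tilt [ 0.0002 -0.0001 -1.    ] j [-0.2922  0.2903 -0.1631  1.1171 -0.      0.0246] F [ 3.7933 -1.4558  0.6143] w 0.15374611610593136
```

The vertical force dropped as expected, so the head is bearing on the underside. Releasing gradually.

>>> arm_command:
  moves:
    - {"rx": 0,"ry": 0,"rz": 0,"dx": 0.3,"dy": 0,"dz": 0,"grip": 210}
    - {"rx": 0,"ry": 0,"rz": 0,"dx": 0,"dy": 0,"dz": 0,"grip": 195}
    - {"rx": 0,"ry": 0,"rz": 0,"dx": 0,"dy": 0,"dz": 0,"grip": 180}
    - {"rx": 0,"ry": 0,"rz": 0,"dx": 0,"dy": 0,"dz": 0,"grip": 150}
    - {"rx": 0,"ry": 0,"rz": 0,"dx": 0,"dy": 0,"dz": 0,"grip": 120}
  squeeze: 20

```text
time: 16.6
ee_pos: [0.5539, -0.1666, 0.2084]
orientation: [0.249, 1.557, -0.249]
force: [0.5, 0.1, 1.0]
gripper_width: 0.532
```

```bash
python3 st.py;python3 - <<'E'
from h import *
s=snap('side')
b=cv2.resize(s['pixels'][120:190,315:380],None,fx=8,fy=8,interpolation=cv2.INTER_CUBIC)
cv2.imwrite('pics/c11.png',cv2.convertScaleAbs(b[...,::-1],alpha=1.3,beta=-30))
E
```

```text
t 16.6 p [ 0.5539 -0.1666  0.2084] yaw(y) 71.8512042662611 tilt [-0.0005  0.0002 -1.    ] j [-0.2922  0.2902 -0.1638  1.1174  0.      0.0245] F [0.4643 0.1101 1.0249] w 0.5317081337746822
```

View pics/c11.png

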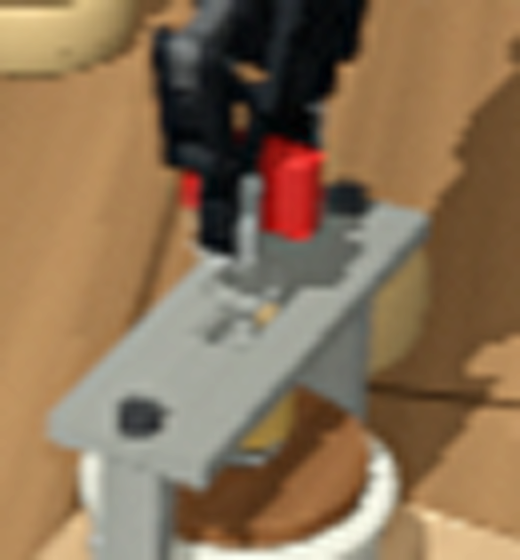

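>>> arm_command:
  moves:
    - {"rx": 0,"ry": 0,"rz": 0,"dx": -5,"dy": 0,"dz": 0,"grip": 100}
    - {"rx": 0,"ry": 0,"rz": 0,"dx": -10,"dy": 0,"dz": 0,"grip": 100}
    - {"rx": 0,"ry": 0,"rz": 0,"dx": -20,"dy": 0,"dz": 0,"grip": 100}
    - {"rx": 0,"ry": 0,"rz": 0,"dx": -30,"dy": 0,"dz": 0,"grip": 100}
    - {"rx": 0,"ry": 0,"rz": 0,"dx": -30,"dy": 0,"dz": 0,"grip": 100}

```text
time: 17.15
ee_pos: [0.5539, -0.1666, 0.3053]
orientation: [0.249, 1.556, -0.249]
force: [0.4, -0.3, 0.7]
gripper_width: 0.607
```

>>> arm_command:
  moves:
    - {"rx": 0,"ry": 0,"rz": 0,"dx": 0,"dy": -30,"dz": 30,"grip": 100}
    - {"rx": 0,"ry": 0,"rz": 0,"dx": 0,"dy": -40,"dz": 40,"grip": 100}
    - {"rx": 0,"ry": 0,"rz": 0,"dx": 0,"dy": -40,"dz": 40,"grip": 100}
    - {"rx": 0,"ry": 0,"rz": 0,"dx": 0,"dy": -40,"dz": 10,"grip": 100}
    - {"rx": 0,"ry": 0,"rz": 0,"dx": 0,"dy": 0,"dz": 0,"grip": 100}

```text
time: 17.65
ee_pos: [0.6149, -0.34, 0.3029]
orientation: [0.251, 1.556, -0.254]
force: [-0.0, 0.2, -0.6]
gripper_width: 0.608
```

```bash
python3 st.py;python3 - <<'E'
from h import *
t=snap('top','top1.png');s=snap('side','side1.png')
a=cv2.resize(t['pixels'][190:250,330:410],None,fx=5,fy=5,interpolation=cv2.INTER_CUBIC)
b=cv2.resize(s['pixels'][125:190,315:380],None,fx=6,fy=6,interpolation=cv2.INTER_CUBIC)
a=np.pad(a,((0,b.shape[0]-a.shape[0]),(0,0),(0,0)))
cv2.imwrite('pics/c12.png',cv2.convertScaleAbs(np.hstack([a,b])[...,::-1],alpha=1.3,beta=-30))
E
```

```text
t 17.65 p [ 0.6149 -0.34    0.3029] yaw(y) 71.56828986447765 tilt [-0.0007 -0.0017 -1.    ] j [-0.5042  0.5123  0.3744  1.4328 -0.0019 -0.1825] F [-0.0177  0.2406 -0.5832] w 0.6081100572458824
```

View pics/c12.png

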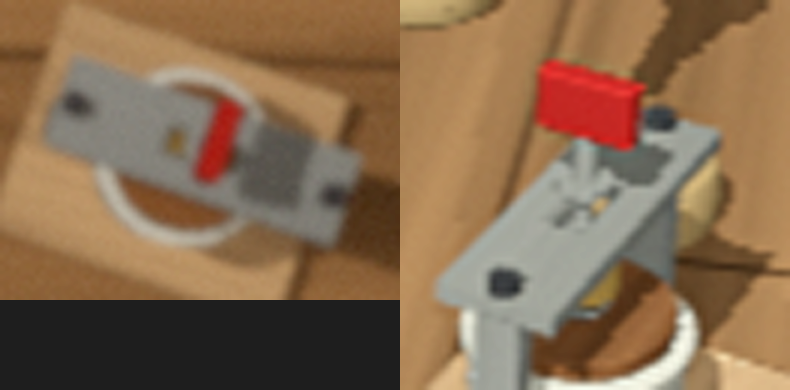

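View pics/top1.png

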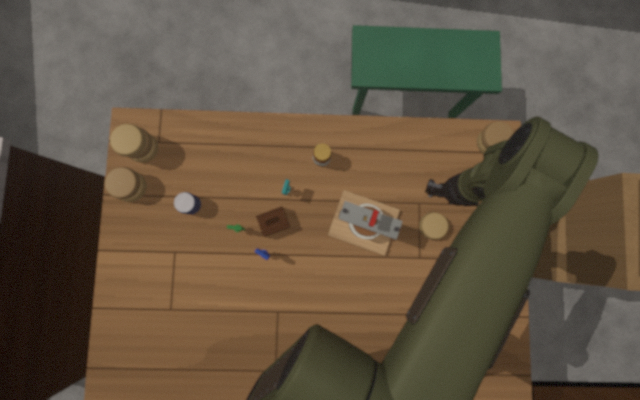

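Views show the red handle standing crosswise on the bridge (top crop (218,140), side crop (590,105)), with wheel, jar and tin at the same pixels as before. Now a numeric check.

Run:
```python
from h import *
t=load('top');s=load('side')
t0=cv2.cvtColor(cv2.imread('pics/top0.png'),cv2.COLOR_BGR2RGB).astype(int);d=np.abs(t['pixels'].astype(int)-t0).max(2)
for n,(x,y) in dict(wheel=(434,226),jar=(322,155),tin=(187,203)).items(): print(n,'max/mean diff',d[y-16:y+17,x-16:x+17].max(),d[y-16:y+17,x-16:x+17].mean())
f=lambda i:(lambda h:((h[...,0]<6)|(h[...,0]>172))&(h[...,1]>150)&(h[...,2]>80))(cv2.cvtColor(i['pixels'],cv2.COLOR_RGB2HSV).astype(int))
mt,ct,st=biggest(f(t),(350,195,400,240));ms,cs,ss=biggest(f(s),(330,120,375,160))
cx,cy,a=axis(mt);p0=plane(t,(cx-5*np.cos(a),cy-5*np.sin(a)),.23);p1=plane(t,(cx+5*np.cos(a),cy+5*np.sin(a)),.23);v=p1-p0
print('yaw',np.degrees(np.arctan2(-v[0],v[1])),(p0+p1)/2,'tri',tri([t,s],[ct,cs]))
cnt,_=cv2.findContours(ms.astype(np.uint8),cv2.RETR_EXTERNAL,cv2.CHAIN_APPROX_NONE);print(cv2.minAreaRect(cnt[0]),ss)
a72=np.radians(71.9)
for zo in(.130,.122):
  print('pred corners zo',zo,[proj(s,[.5552-np.sin(a72)*l,-.1675+np.cos(a72)*l,zo+z]).round(1) for l in(-.025,.025) for z in(.068,.1)],proj(s,[.5552,-.1675,zo+.084]),'top',proj(t,[.5552,-.1675,zo+.1]),ct,cs)
```

```text
wheel max/mean diff 12 6.403122130394857
jar max/mean diff 13 7.085399449035813
tin max/mean diff 15 7.16712580348944
yaw -104.95917373613929 [ 0.5572 -0.1648  0.23  ] tri (array([ 0.5572, -0.1668,  0.218 ]), [np.float64(0.7890909739198478), np.float64(0.7890909739197081)])
((345.5294494628906, 141.88238525390625), (17.46256446838379, 11.156637191772461), 14.03624439239502) [338 135  18  15 190]
pred corners zo 0.13 [array([338.2, 145.6]), array([338.6, 135.8]), array([354. , 150.1]), array([354.7, 140.2])] [346.2858 142.9425] top [374.3301 218.6302] [373.4    217.9385] [345.8895 141.7737]
pred corners zo 0.122 [array([338., 148.]), array([338.5, 138.3]), array([353.8, 152.6]), array([354.5, 142.7])] [346.1415 145.4054] top [373.8732 218.8094] [373.4    217.9385] [345.8895 141.7737]
```

Run:
```python
from h import *
print(bot.job_done()); print(bot.sense()['time'])
```

```text
the job is handed in; nothing more can be done
None
the job is handed in; nothing more can be done
```

The press is locked and the job is handed in, at about 17.7 s on the robot's clock.

I lifted the red spindle out of its rest, lined its T-head up with the slot and lowered it through without contact. The cap's 3 N preload showed up at the expected height. I pushed it down until the collar was about 1 mm above the bridge, turned it 90°, and eased it up. The vertical force then fell from 4.2 to 0.6 N as the head came to bear on the underside. I released it and moved the arm clear.

**Last checks:**
- **Position:** the spindle stands upright at the slot. The handle's centre measured 0.218 m up, where locked should be 0.214 m. The cameras read a millimetre or two high there.
- **Angle:** the handle is at about 75° by picture and was released at 72°. The slot is at −18°, so the head is crosswise to within about 3°.
- **Bystanders:** the wheel, jar and tin show no movement between the first and last top views.

**A check that disagreed:** just above the slot, one side view put the spindle 1 to 10 mm off along the handle, depending on the part measured. I turned it broadside to the camera, which showed a true offset of about 2 mm and no tilt, and corrected for that before inserting.

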